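# Mix the sample bottles and clamp them in the shaker

## Robot

A 6-joint arm with a two-finger parallel gripper is mounted at the origin on the work surface. World frame = base frame: x ahead of the robot, y to its left, z up, the work surface at z = 0. Lengths are in mm, angles in degrees, forces in N, time in s.
With the tool pointing down it reaches from about 350 to 975 mm from the base axis. Payload 17.4 kg.
Tool frame: the origin (TCP) lies at the very end of the fingers, on their centre line; the grasp point (between the pads) lies 19 mm behind it; z points along the fingers, y is the line along which they close (so a half turn about z gives the same grasp; the last joint's range is limited). The gripper opens to 85 mm and grips with 20 to 120 N. Pads are 22 mm wide; open, the fingers measure 114 mm over their backs; the gripper's body (76 mm by 85 mm) begins 54 mm behind the grasp point. The pads swing forward as they close: fully open they stand 13 mm farther back than shut.
Start: joints at [-72.811, 6.646, 82.598, -0, 90.757, -2.166], TCP at [223.694, -636.862, 231.303] pointing down, gripper open.
Joint ranges: [-162.19, 162.19], [-47.58, 125.68], [4.15, 143.07], [-65.23, 245.23], [0.69, 171.88], [-170.13, 170.13]. Speed limits (degrees/s): [108.29, 108.29, 127.2, 180, 180, 180].

## Interface

Orientations are given as a 3x3 rotation matrix whose columns are the frame's x, y, z axes.
In Python, from workcell import ctrl gives the robot as it stands. The module is installed in compiled form; this text tells all that it offers.
- The arm moves only by the shell command python3 -m pendant 'ROWS' [FORCE]. ROWS is JSON, one flat list of numbers, 7 for each row, row after row: the opening, from 0 (shut) to 1 (fully open), then the shift along the tool's x, y, z scaled (see below), then the turn, a rotation vector about the tool's x, y, z scaled (see below). In form: [jaw, dx, dy, dz, ax, ay, az, jaw, dx, dy, dz, ax, ay, az, ...]. A call has exactly 5 rows; each row is the pose to reach, as a shift and turn from the pose commanded when the call began, along the tool's axes at that moment, turning the shorter way round; what a row does not reach only later rows make up. The controller multiplies each number of a shift by 0.5 m and each number of a turn by 2 pi rad. A row lasts 1/12 s, in which the tool goes at most 41.7 mm and 7.16 degrees, less where a joint would pass 70% of its speed; a pose out of reach is approached as far as the arm can. A call with a number of a shift or a turn outside -1 to 1 is refused whole. A call with a gripper value outside its range is refused whole. The fingers move at their own pace and stop on an object; FORCE is the grip in N (left out, the last holds). Time passes only in rows, so rows that repeat a pose let the fingers close, or fill a call up. It gives the time, the measured TCP pose, the force, the opening and the grip force at its end, in the units of the state.
- ctrl.read_state(): the state, without advancing time (a new reading comes with each control period).
- ctrl.snapshot(name): name is "scene" or "top" or "wrist"; returns a dict with "image" (420x560x3 uint8, red, green, blue), "fx", "fy", "cx", "cy" (pixels), "xyz" and "attitude" of the camera in the world. Camera axes: x right, y up, looking along -z (the intrinsics and any distortion apply to the point x, -y, -z); pixel columns grow to the right and rows downward; lengths in mm; the calibration is good to about 2 mm. The wrist camera is an equidistant fisheye: a pixel r from the principal point sees the ray r / f radians off the axis. A picture is of the moment at which its call begins. There is no depth.
- ctrl.sign_off(): hands the job in; it is judged then, once.
The state is a dict: "clock": time; "qpos": joint angles; "qd": joint speeds; "effort": joint torques, N m; "tool_pos": TCP position; "tcp_rot": TCP orientation; "contact_force": force on the tool from outside, world axes, zero at the start; "torque": the same for the moment, N m; "finger_gap": opening from 0.0 (shut) to 1.0 (fully open); "gripper_force": force on a finger pad.
Only numpy, scipy, OpenCV 4.12 (cv2) and the standard library are available. Lean on these libraries where they do the work, as an engineer would, in place of code of your own. Each camera call takes 0.05 s, during which the arm holds its last target. There are 200 camera calls.

## Task

Working along the row from the left (as the robot sees it), take each sample bottle, press it upright onto the touch mixer until the pad is fully down and keep it there for a full second, then stand it in a free pocket of the shaker. When all bottles are loaded, swing the three-armed clamp round to its stop so that an arm lies over every pocket, screw the slotted nut down clockwise, more than a whole turn, until its slot lines up with the hole through the stud and the clamp bears on the caps, and push the lock pin through slot and stud until its shoulder meets the nut. Leave the other things on the bench where they are.

Things in the scene. Friction and masses are not known exactly. Their poses are not given: they have to be found in the camera images.
- bottle_1: first (leftmost, largest y) of up to three identical white plastic sample bottles with grey caps standing in a row on the white bench pad, some 95 mm (83 at least) apart; places may be empty (then None). Round body 48 mm across and 66 mm tall, narrowing to a cap 38 mm across; 92 mm tall overall, about 130 g. Origin: centre of its underside; z up the bottle.
- bottle_2: second of up to three identical white plastic sample bottles with grey caps standing in a row on the white bench pad, some 95 mm (83 at least) apart; places may be empty (then None). Round body 48 mm across and 66 mm tall, narrowing to a cap 38 mm across; 92 mm tall overall, about 130 g. Origin: centre of its underside; z up the bottle.
- bottle_3: third (rightmost) of up to three identical white plastic sample bottles with grey caps standing in a row on the white bench pad, some 95 mm (83 at least) apart; places may be empty (then None). Round body 48 mm across and 66 mm tall, narrowing to a cap 38 mm across; 92 mm tall overall, about 130 g. Origin: centre of its underside; z up the bottle.
- mixer_pad (a point): centre of the upper face of the touch mixer's flat round rubber pad (72 mm across), which stands about 98 mm above the bench on top of the round grey mixer (124 mm across); the point sinks with the pad.
- mixer_head (a joint): how far the mixer's sprung pad is pressed down, m: 0 up, 0.008 fully down. It takes about 6 N to press it fully down, and it springs back.
- shaker: orbital shaker: white box 236 mm square, aluminium deck 80 mm above the bench. Origin: centre of its footprint on the bench, z up; its -x side (control panel) faces the robot. At its centre a fixed threaded stud, 24 mm thick, top 232 mm above the bench, carries the slotted nut and, hanging under the nut, the three-armed clamp. Its x axis is that of the stud's cross hole.
- pocket_a (a point): centre of the floor of one of the three round pockets on the deck (collars 54 mm inside, 62 mm outside, 26 mm high), 85 mm from the stud, 120 degrees apart; this one lies on the shaker's +x side (away from the robot). A bottle stands in it with its underside on this point; any bottle may go in any pocket.
- pocket_b (a point): centre of the floor of one of the three round pockets on the deck (collars 54 mm inside, 62 mm outside, 26 mm high), 85 mm from the stud, 120 degrees apart; this one lies 120 degrees on, counter-clockwise from above (near left). A bottle stands in it with its underside on this point; any bottle may go in any pocket.
- pocket_c (a point): centre of the floor of one of the three round pockets on the deck (collars 54 mm inside, 62 mm outside, 26 mm high), 85 mm from the stud, 120 degrees apart; this one lies 240 degrees on (near right). A bottle stands in it with its underside on this point; any bottle may go in any pocket.
- clamp (a joint): swing of the three-armed clamp about the stud, rad, growing counter-clockwise from above: 0 = at its stop, an arm over every pocket; about 1 = arms between the pockets, for loading. Turns lightly (0.1 N m), stays where it is left. Arms 24 mm wide, 8 mm thick, reaching 106 mm from the stud, a rubber foot under each; they clear the caps by 9 mm or more until the nut is screwed down.
- clamp_peg (a point): centre of the top of the upright steel peg (16 mm thick, 45 mm tall) on the end of one clamp arm, 98 mm from the stud axis, by which the clamp is swung. At clamp = 0 it stands at 120 degrees counter-clockwise from the shaker's +x (over pocket_b); with the clamp open, on the robot's side. It rises and sinks with the nut.
- nut (a joint): turn of the nut, rad, growing as it is screwed down (clockwise from above): 0 = slot in line with the stud's hole, clamp bearing on the caps; starts below -6.28 (over a whole turn to go). Sinks 12 mm a turn, goes at most 0.35 past 0, stays where left, 0.12 N m to turn. Half a turn short the slot is in line too, but 6 mm high: its floor blocks the hole.
- nut_grip (a point): point on the axis of the slotted hexagonal steel nut, 18 mm above its underside; its axes turn with the nut. Nut 42 mm across flats, 36 mm tall; a pair of flats faces local +y and -y (others every 60 degrees). One slot, 12 mm wide and 14 mm deep, is cut across its top along local x.
- stud_hole (a point): centre of the cross hole through the stud, 12 mm square, along the shaker's x axis, 213.5 mm above the bench.
- pin: lock pin lying flat on the bench: round steel shaft 8 mm thick, 60 mm long with tapered tip, along +x from the origin; behind the origin a flat aluminium grip 48 mm long (to x = -48 mm), 20 mm wide, 12 mm thick. Origin: on its underside at the shoulder between grip and shaft, z up; shaft axis 4 mm above the underside. 50 g. It goes in from the robot's side of the shaker.
- pin_mid (a point): point on the axis of the pin's shaft, 18 mm ahead of the shoulder; it comes to the middle of the stud hole when the pin is home.
- reagent: amber glass reagent bottle, 64 mm across, 135 mm tall; bystander, leave alone. Origin: middle of its underside.
- beaker: glass beaker, 68 mm across, 75 mm tall; bystander, leave alone. Origin: middle of its underside.
- jar: glass jar, 60 mm across, 70 mm tall; bystander, leave alone. Origin: middle of its underside.
- filters: cardboard box, 100 x 130 x 35 mm; bystander, leave alone. Origin: middle of its underside.
- wash: white bottle with a blue cap, 60 mm across, 160 mm tall; bystander, leave alone. Origin: middle of its underside.
- dish: white dish, 90 mm across, 18 mm tall; bystander, leave alone. Origin: middle of its underside.

How it is judged (in metres and radians):
On the way, in this order (a step that is already met when the one before it is completed fails the run):
1. first (leftmost, largest y) bottle pressed upright onto the mixer pad, pad fully down (bottle underside about 90 mm above the bench), for half a second (horizontal distance between bottle_1 and mixer_pad below 0.025 m and height (world z) of bottle_1 between 0.08 and 0.0912 m and angle between bottle_1's own z axis and vertical below 0.3 rad), for 0.5 s.
2. second bottle pressed upright onto the mixer pad, pad fully down (bottle underside about 90 mm above the bench), for half a second (horizontal distance between bottle_2 and mixer_pad below 0.025 m and height (world z) of bottle_2 between 0.08 and 0.0912 m and angle between bottle_2's own z axis and vertical below 0.3 rad), for 0.5 s.
3. third (rightmost) bottle pressed upright onto the mixer pad, pad fully down (bottle underside about 90 mm above the bench), for half a second (horizontal distance between bottle_3 and mixer_pad below 0.025 m and height (world z) of bottle_3 between 0.08 and 0.0912 m and angle between bottle_3's own z axis and vertical below 0.3 rad), for 0.5 s.
4. every bottle stands in a pocket and the clamp is swung over them (((distance between bottle_1 and pocket_a below 0.007 m and angle between bottle_1's own z axis and vertical below 0.1 rad) or (distance between bottle_1 and pocket_b below 0.007 m and angle between bottle_1's own z axis and vertical below 0.1 rad) or (distance between bottle_1 and pocket_c below 0.007 m and angle between bottle_1's own z axis and vertical below 0.1 rad)) and ((distance between bottle_2 and pocket_a below 0.007 m and angle between bottle_2's own z axis and vertical below 0.1 rad) or (distance between bottle_2 and pocket_b below 0.007 m and angle between bottle_2's own z axis and vertical below 0.1 rad) or (distance between bottle_2 and pocket_c below 0.007 m and angle between bottle_2's own z axis and vertical below 0.1 rad)) and ((distance between bottle_3 and pocket_a below 0.007 m and angle between bottle_3's own z axis and vertical below 0.1 rad) or (distance between bottle_3 and pocket_b below 0.007 m and angle between bottle_3's own z axis and vertical below 0.1 rad) or (distance between bottle_3 and pocket_c below 0.007 m and angle between bottle_3's own z axis and vertical below 0.1 rad)) and value of joint clamp below 0.12 rad), for 0.2 s.
5. the nut is screwed down to where its slot lines up with the stud hole (all of step 4 and value of joint nut between -0.2 and 0.2 rad), for 0.2 s.
At the end, for the whole second after the job is handed in: Every bottle upright in a pocket (underside within 7 mm of its floor centre), clamp within 0.12 rad of its stop, nut within 0.2 rad of lined up, pin through slot and stud (mid point within 8 mm of the hole centre, axis within 0.2 rad), all at rest (all of step 5 and distance between pin_mid and stud_hole below 0.008 m and angle between the x axis of pin and the x axis of shaker, either way round below 0.2 rad and linear speed of each of bottle_1, bottle_2, bottle_3, pin below 0.02 m/s); the robot touches nothing.
It fails at once if a bystander is pushed more than 40 mm or tipped over (distance of any of reagent, beaker, jar, filters, wash, dish from where it was at the start of the episode above 0.04 m or angle between any of reagent, beaker, jar, filters, wash, dish's own z axis and vertical above 0.6 rad).
Of bottle_1, bottle_2, bottle_3 only 2 to 3 are there at a start; the rules pass over those that are not, and their reading is None.
At some moment in a run one of pin may be knocked a few centimetres aside while the robot is not near it.
It also fails if it takes over 210 s, if anything falls off the work surface, if the arm or the gripper's body presses on something with over 40 N, if the wrist force passes 120 N, or if a joint passes its speed limit or range.

## Working session

There is one attempt and no reset: what is moved stays moved. The work goes in short steps, Python scripts to look and compute and a shell command to move; the robot and the scene stay as the last step left them, time stands still between calls to the robot, and variables do not carry over. Pictures are saved under pics/ and viewed, at most 14 in all, crops included, and the job is handed in when it is done.

```bash
mkdir -p pics; ls; cat > h.py <<'E'
import numpy as np,cv2,json
from workcell import ctrl
def snap(n,f=None):
    s=ctrl.snapshot(n)
    if f: cv2.imwrite('pics/'+f,s['image'][:,:,::-1])
    return s
def ray(s,u,v,fish=False):
    x=(u-s['cx'])/s['fx'];y=(v-s['cy'])/s['fy']
    if fish:
        r=np.hypot(x,y);k=np.sin(r)/r if r>1e-9 else 1
        d=np.array([x*k,-y*k,-np.cos(r)])
    else: d=np.array([x,-y,-1.])
    return np.array(s['xyz']),np.array(s['attitude']).reshape(3,3)@(d/np.linalg.norm(d))
def onz(s,u,v,z,fish=False):
    o,d=ray(s,u,v,fish);return o+d*(z-o[2])/d[2]
def proj(s,p):
    q=np.array(s['attitude']).reshape(3,3).T@(np.array(p,float)-np.array(s['xyz']))
    return s['cx']+s['fx']*q[0]/-q[2], s['cy']-s['fy']*q[1]/-q[2]
E
python3 - <<'E'
from h import *
import pickle
print(ctrl.read_state())
d={}
for n in('scene','top','wrist'):
    s=snap(n,n+'0.png');d[n]=s
    print(n,{k:np.round(v,3).tolist() for k,v in s.items() if k!='image'},[k for k in s])
pickle.dump(d,open('s0.pkl','wb'))
E
```

```text
pics
{'clock': 0.0, 'qpos': array([-7.28116760e+01,  6.67554642e+00,  8.26366202e+01,  1.61831274e-03,
        9.07561547e+01, -2.16670946e+00]), 'qd': array([ 0.0745956 , -0.02130401,  0.0213412 , -0.01679142, -0.03296967,
       -0.01039513]), 'effort': array([ 8.91077289e-04, -7.31989574e+01, -6.32491279e+01, -7.54718997e-06,
        6.20743667e-03,  3.79286831e-06]), 'tool_pos': array([ 223.64121559, -636.67137262,  230.53596427]), 'tcp_rot': array([[ 9.43482946e-01,  3.31420917e-01, -3.25398383e-04],
       [ 3.31421069e-01, -9.43482251e-01,  1.14752188e-03],
       [ 7.33051567e-05, -1.19051121e-03, -9.99999289e-01]]), 'contact_force': array([0.60093332, 0.65848803, 0.47051231]), 'torque': array([-0.01481619, -0.03518028, -0.05962845]), 'gripper_force': 0.0, 'finger_gap': 0.9994883956624964}
scene {'fx': 435.454, 'fy': 435.454, 'cx': 280.885, 'cy': 202.607, 'xyz': [1165.755, -1005.6, 883.186], 'attitude': [[0.829, -0.298, 0.473], [0.559, 0.428, -0.711], [0.009, 0.854, 0.521]]} ['image', 'fx', 'fy', 'cx', 'cy', 'xyz', 'attitude']
top {'fx': 463.664, 'fy': 463.664, 'cx': 282.778, 'cy': 211.288, 'xyz': [419.336, -8.052, 1536.943], 'attitude': [[-0.014, 0.997, -0.076], [-1.0, -0.016, -0.022], [-0.024, 0.076, 0.997]]} ['image', 'fx', 'fy', 'cx', 'cy', 'xyz', 'attitude']
wrist {'fx': 325.192, 'fy': 325.192, 'cx': 278.731, 'cy': 213.276, 'xyz': [298.009, -609.68, 372.549], 'attitude': [[0.331, 0.899, 0.287], [-0.944, 0.316, 0.099], [-0.001, -0.304, 0.953]]} ['image', 'fx', 'fy', 'cx', 'cy', 'xyz', 'attitude']
```

View pics/top0.png

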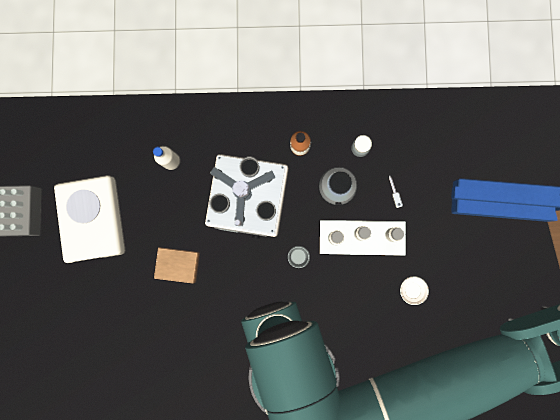

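View pics/scene0.png

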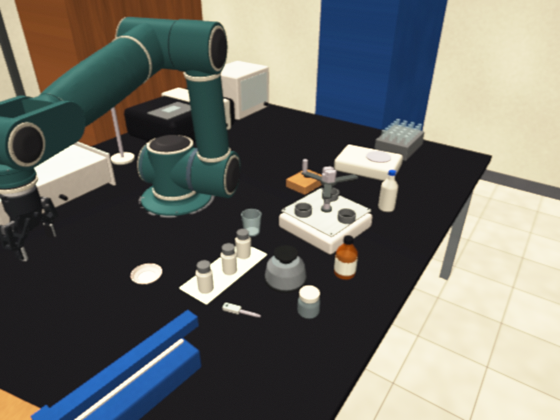

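```bash
python3 - <<'E'
from h import *
import pickle
d=pickle.load(open('s0.pkl','rb'));im=d['top']['image'][:,:,::-1]
c=cv2.resize(im[128:263,200:410],None,fx=3.8,fy=3.8,interpolation=cv2.INTER_CUBIC)
cv2.imwrite('pics/c1.png',c)
E
```

```text
(no output)
```

View pics/c1.png

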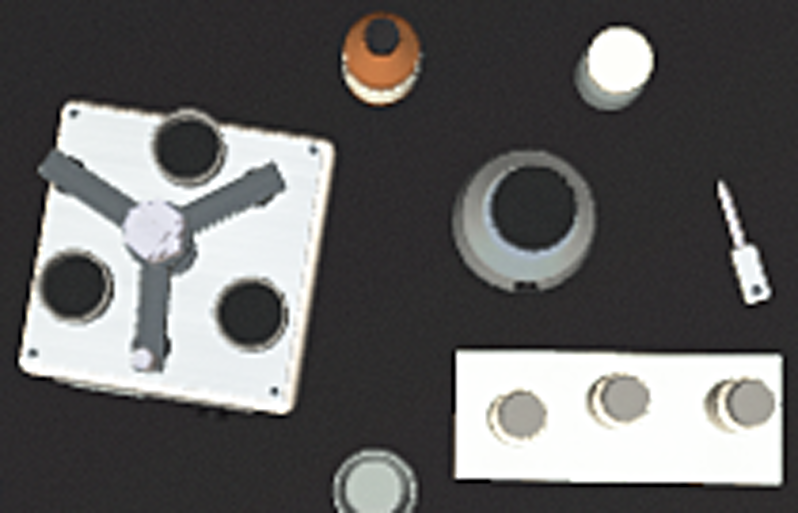

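```bash
python3 - <<'E'
from h import *
import pickle
d=pickle.load(open('s0.pkl','rb'));s=d['top'];im=s['image']
g=cv2.cvtColor(im,cv2.COLOR_RGB2GRAY)
def C(x,y): return ((x+.5)/3.8-.5+200,(y+.5)/3.8-.5+128)
sc=[C(75,113),C(313,150),C(274,391),C(33,353)]
P=np.array([onz(s,u,v,80) for u,v in sc]);print('screws',P.round(1).tolist(),'c',P.mean(0),[np.linalg.norm(P[i]-P[i-1]).round(1) for i in range(4)])
e=[P[0]-P[3],P[1]-P[2]];print('yaw x',[np.degrees(np.arctan2(a[1],a[0])) for a in e]); e=[P[0]-P[1],P[3]-P[2]];print('yaw y',[np.degrees(np.arctan2(a[1],a[0]))-90 for a in e])
def blob(m,u,v,r,z,name):
    w=np.zeros_like(g);cv2.circle(w,(int(u),int(v)),r,255,-1)
    n,l,st,ce=cv2.connectedComponentsWithStats((m&w).astype(np.uint8)*1 if m.dtype!=np.uint8 else cv2.bitwise_and(m,w))
    i=1+np.argmax(st[1:,4]);c=ce[i];p=onz(s,*c,z)
    mm=(l==i).astype(np.uint8);cs=max(cv2.findContours(mm,0,1)[0],key=cv2.contourArea);
    print(name,c.round(1),st[i,2:].tolist(),p.round(1),'dia',2*np.sqrt(st[i,4]/np.pi)*np.linalg.norm(p-s['xyz'])/s['fx']);return p
dark=cv2.inRange(g,0,80);
for x,y,n in((188,148,'A'),(75,286,'B'),(253,314,'C')): 
    blob(dark,*C(x,y),11,106,n)
blob(dark,*C(533,208),14,98,'pad')
cap=cv2.inRange(im,(115,)*3,(185,)*3)
for x,y in((522,415),(625,399),(750,403)): blob(cap,*C(x,y),9,92,'cap')
n=cv2.inRange(im,(170,150,170),(255,255,255))
print('peg',onz(s,*C(144,357),240), 'nut/stud',onz(s,*C(155,231),232))
bx=[C(720,182),C(742,247),C(757,302)]
for q in bx: print('pin',onz(s,*q,5).round(1))
for q,z,nm in ((C(382,35),135,'reag'),(C(620,60),70,'jar'),(C(374,487),75,'beaker')):print(nm,onz(s,*q,z).round(0))
E
```

```text
screws [[706.7, 224.7, 80.0], [671.7, 25.3, 80.0], [470.9, 60.4, 80.0], [505.4, 260.5, 80.0]] c [588.70080691 142.73463785  80.        ] [np.float64(204.4), np.float64(202.5), np.float64(203.9), np.float64(203.1)]
yaw x [np.float64(-10.07462450871227), np.float64(-9.905442540746684)]
yaw y [np.float64(-9.954200895449873), np.float64(-9.797346515650474)]
A [248.9 166.5] [17, 16, 206] [670.9 128.2 106. ] dia 50.97045483148672
B [218.9 202.6] [17, 16, 214] [559.3 222.5 106. ] dia 51.839608952575915
C [265.5 210.1] [16, 17, 219] [533.7  77.6 106. ] dia 51.790563724316705
pad [340.  182.2] [23, 22, 391] [ 617.9 -155.3   98. ] dia 70.25859245243817
cap [336.7 236.5] [13, 12, 116] [ 448.8 -141.8   92. ] dia 38.042800551776374
cap [364.  232.3] [12, 12, 116] [ 460.7 -226.7   92. ] dia 38.319754467137834
cap [397.2 233.4] [15, 12, 116] [ 455.7 -328.9   92. ] dia 38.807464225725774
peg [491.76875649 148.68008496 240.        ] nut/stud [586.3805927  140.78463504 232.        ]
pin [ 650.1 -327.8    5. ]
pin [ 592.7 -345.1    5. ]
pin [ 544.5 -356.4    5. ]
reag [755. -33. 135.]
jar [ 745. -234.   70.]
beaker [391. -21.  75.]
```

```bash
cat >> h.py <<'E'
def go(x,y,z,yaw,st=None):
    """tool-frame row (scaled) from the present pose to x,y,z, tool down, tool x at yaw deg"""
    st=st or ctrl.read_state();R=np.array(st['tcp_rot']).reshape(3,3)
    c,s=np.cos(np.radians(yaw)),np.sin(np.radians(yaw))
    T=np.array([[c,s,0],[s,-c,0],[0,0,-1.]])
    d=R.T@(np.array([x,y,z])-st['tool_pos'])/500
    a=cv2.Rodrigues(R.T@T)[0].ravel()/(2*np.pi)
    print('rows',d.round(4),a.round(4),'from',np.round(st['tool_pos'],1))
E
python3 - <<'E'
from h import *
import pickle
d=pickle.load(open('s0.pkl','rb'));im=d['scene']['image'][:,:,::-1]
a=cv2.resize(im[150:250,275:380],None,fx=5,fy=5,interpolation=cv2.INTER_CUBIC)
b=cv2.resize(im[225:300,190:255],None,fx=4,fy=4,interpolation=cv2.INTER_CUBIC)
o=np.zeros((500,790,3),np.uint8);o[:,:525]=a;o[:300,530:790]=b
cv2.imwrite('pics/c2.png',o)
for z in(225,231,237,243): print(z,proj(d['scene'],[491,149,z]))
go(449,-142,240,90)
E
```

```text
225 (np.float64(304.20101716363615), np.float64(163.57214624551435))
231 (np.float64(304.2668785992417), np.float64(161.98222783044667))
237 (np.float64(304.33301897193115), np.float64(160.3855757752407))
243 (np.float64(304.39944005750107), np.float64(158.78214721153688))
rows [ 0.7531 -0.7842 -0.0178] [-1.000e-04 -1.000e-04 -1.962e-01] from [ 223.7 -636.7  230.7]
```

View pics/c2.png

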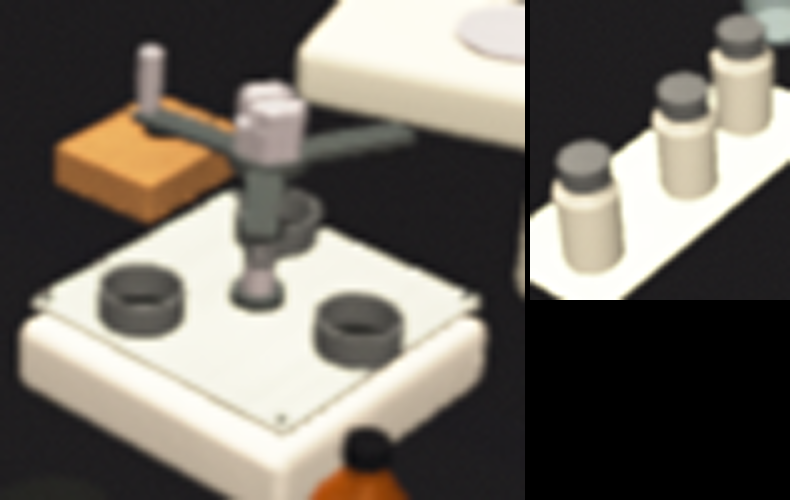

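```bash
p="python3 -m pendant"
$p '[1,0,0,0,0,0,-0.0196,1,0,0,0,0,0,-0.0392,1,0,0,0,0,0,-0.0588,1,0,0,0,0,0,-0.0784,1,0,0,0,0,0,-0.0981]' 60 >/dev/null
$p '[1,0,0,0,0,0,-0.0196,1,0,0,0,0,0,-0.0392,1,0,0,0,0,0,-0.0588,1,0,0,0,0,0,-0.0784,1,0,0,0,0,0,-0.0981]'
$p '[1,0.066,0.03,0,0,0,0,1,0.132,0.06,0,0,0,0,1,0.198,0.09,0,0,0,0,1,0.264,0.12,0,0,0,0,1,0.33,0.15,0,0,0,0]' >/dev/null
$p '[1,0.066,0.03,0,0,0,0,1,0.132,0.06,0,0,0,0,1,0.198,0.09,0,0,0,0,1,0.264,0.12,0,0,0,0,1,0.33,0.15,0,0,0,0]' >/dev/null
$p '[1,0.066,0.03,-0.004,0,0,0,1,0.132,0.06,-0.008,0,0,0,1,0.198,0.09,-0.012,0,0,0,1,0.264,0.12,-0.015,0,0,0,1,0.33,0.15,-0.018,0,0,0]'
python3 - <<'E'
from h import *
s=snap('wrist','w1.png');st=ctrl.read_state();print(np.round(st['tool_pos'],1),st['qpos'].round(1),s['xyz'])
go(449,-142,66,90)
im=s['image'];hsv=cv2.cvtColor(im,cv2.COLOR_RGB2HSV)
E
```

```text
clock: 0.98
tool_pos: [223.7, -636.8, 230.9]
tcp_rot: [[-0.006, 1.0, -0.0], [1.0, 0.006, 0.001], [0.001, -0.0, -1.0]]
contact_force: [0.4, -0.7, 0.4]
finger_gap: 0.999
gripper_force: 0.0
clock: 2.23
tool_pos: [449.1, -140.1, 240.5]
tcp_rot: [[0.0, 1.0, 0.0], [1.0, -0.0, -0.0], [-0.0, 0.0, -1.0]]
contact_force: [1.8, -0.7, 1.3]
finger_gap: 1.0
gripper_force: 0.0
[ 451.  -135.7  240.7] [-1.990e+01 -1.960e+01  1.058e+02  1.000e-01  9.380e+01 -2.010e+01] [450.19274968 -61.11067138 382.36320279]
rows [-0.0132 -0.0045  0.3493] [ 0.0002 -0.0003  0.0004] from [ 451.  -135.7  240.7]
```

View pics/w1.png

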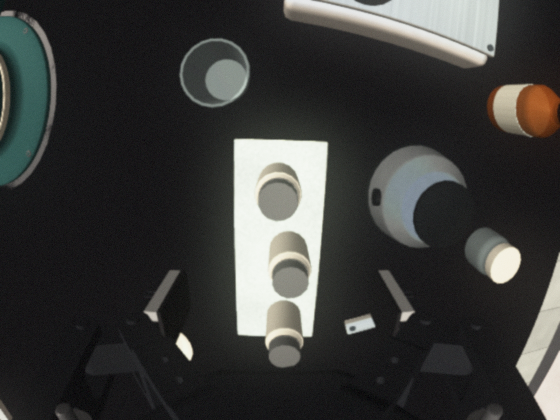

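```bash
python3 -m pendant '[1,0,0,0,0,0,0,1,0,0,0,0,0,0,1,0,0,0,0,0,0,1,0,0,0,0,0,0,1,0,0,0,0,0,0]'
python3 - <<'E'
from h import *
s=snap('wrist');st=ctrl.read_state();print(np.round(st['tool_pos'],1),np.round(s['xyz'],1))
im=s['image'];cap=cv2.inRange(im,(70,)*3,(135,)*3);cap[:,:200]=0;cap[:,360:]=0;cap[:150]=0
cap=cv2.morphologyEx(cap,cv2.MORPH_OPEN,np.ones((7,7)))
for c in cv2.findContours(cap,0,1)[0]:
    if cv2.contourArea(c)>300:
        (u,v),w,a=cv2.minAreaRect(c);print((u,v),w,onz(s,u,v,92,True).round(1))
m=(im[:,:,0]<60).astype(np.uint8)*255;w=np.zeros_like(m);cv2.circle(w,(440,215),45,255,-1);cv2.circle(w,(440,215),1,0,-1)
for u,v in((279,200),(290,278),(285,350)): print(onz(s,u,v,92,True).round(1))
E
```

```text
clock: 2.7
tool_pos: [448.5, -142.8, 240.2]
tcp_rot: [[0.002, 1.0, -0.0], [1.0, -0.002, 0.0], [0.0, -0.0, -1.0]]
contact_force: [-0.1, -0.3, -0.3]
finger_gap: 0.995
gripper_force: 0.0
[ 448.5 -142.7  240.3] [449.8 -63.8 382.1]
(285.0, 350.5) (29.0, 30.0) [ 456.2 -323.5   92. ]
[ 449.6 -143.2   92. ]
[ 460.6 -225.    92. ]
[ 456.2 -322.7   92. ]
```

```bash
p="python3 -m pendant"
$p '[1,0,0.001,0.07,0,0,0,1,0,0.001,0.14,0,0,0,1,0,0.001,0.2,0,0,0,1,0,0.001,0.25,0,0,0,1,0,0.001,0.28,0,0,0]' >/dev/null
$p '[1,0,0,0.02,0,0,0,1,0,0,0.04,0,0,0,1,0,0,0.055,0,0,0,1,0,0,0.068,0,0,0,1,0,0,0.068,0,0,0]'
$p '[0.3,0,0,0,0,0,0,0.2,0,0,0,0,0,0,0.1,0,0,0,0,0,0,0,0,0,0,0,0,0,0,0,0,0,0,0,0]' 60
$p '[0,0,0,0,0,0,0,0,0,0,0,0,0,0,0,0,0,0,0,0,0,0,0,0,0,0,0,0,0,0,0,0,0,0,0]' 60
python3 - <<'E'
from h import *
snap('wrist','w2.png')
E
```

```text
clock: 3.58
tool_pos: [449.1, -141.9, 65.5]
tcp_rot: [[0.0, 1.0, -0.001], [1.0, -0.0, 0.0], [0.0, -0.001, -1.0]]
contact_force: [0.4, 0.5, -1.0]
finger_gap: 0.999
gripper_force: 0.0
clock: 4.0
tool_pos: [449.6, -142.2, 68.0]
tcp_rot: [[0.0, 1.0, 0.001], [1.0, -0.0, -0.001], [-0.001, 0.001, -1.0]]
contact_force: [-9.0, -0.1, 18.6]
finger_gap: 0.425
gripper_force: 76.9
clock: 4.42
tool_pos: [449.6, -142.3, 68.0]
tcp_rot: [[0.0, 1.0, 0.001], [1.0, -0.0, -0.001], [-0.001, 0.001, -1.0]]
contact_force: [-8.5, 0.3, 15.4]
finger_gap: 0.423
gripper_force: 76.4
```

View pics/w2.png

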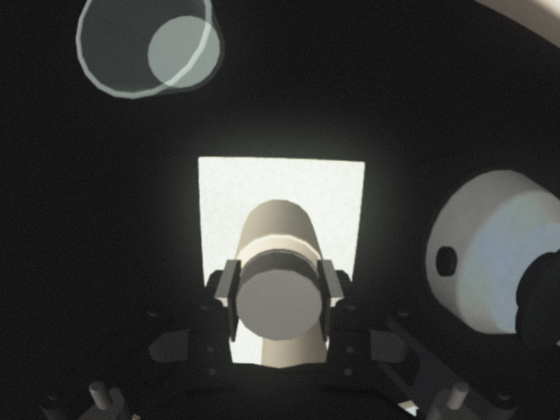

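```bash
p="python3 -m pendant"
$p '[0,0,0,-0.04,0,0,0,0,0,0,-0.11,0,0,0,0,0,0,-0.19,0,0,0,0,0,0,-0.27,0,0,0,0,0,0,-0.34,0,0,0]' >/dev/null
$p '[0,-0.004,0.05,0,0,0,0,0,-0.01,0.12,0,0,0,0,0,-0.016,0.2,0,0,0,0,0,-0.022,0.28,0,0,0,0,0,-0.026,0.337,0,0,0,0]' >/dev/null
$p '[0,0,0,0.03,0,0,0,0,0,0,0.06,0,0,0,0,0,0,0.09,0,0,0,0,0,0,0.11,0,0,0,0,0,0,0.12,0,0,0]'
$p '[0,0,0,0,0,0,0,0,0,0,0,0,0,0,0,0,0,0,0,0,0,0,0,0,0,0,0,0,0,0,0,0,0,0,0]'
python3 - <<'E'
from h import *
s=snap('wrist','w3.png');t=snap('scene','s3.png')
go(617.9,-155.3,158,90)
E
```

```text
clock: 5.72
tool_pos: [616.4, -154.8, 174.3]
tcp_rot: [[0.001, 1.0, -0.002], [1.0, -0.001, 0.001], [0.001, -0.002, -1.0]]
contact_force: [-0.6, -0.5, -0.5]
finger_gap: 0.429
gripper_force: 73.0
clock: 6.13
tool_pos: [618.0, -155.0, 177.1]
tcp_rot: [[0.0, 1.0, 0.001], [1.0, -0.0, -0.0], [-0.0, 0.001, -1.0]]
contact_force: [-1.1, 0.3, -1.0]
finger_gap: 0.422
gripper_force: 73.0
rows [-0.0007 -0.      0.0375] [ 0.0001  0.     -0.    ] from [ 617.9 -155.   176.7]
```

View pics/s3.png

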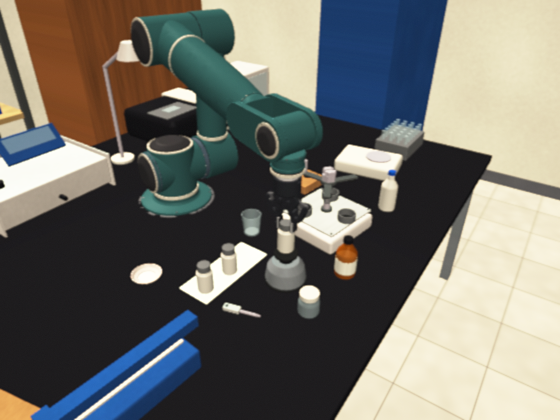

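```bash
p="python3 -m pendant"
$p '[0,0,0,0.006,0,0,0,0,0,0,0.012,0,0,0,0,0,0,0.018,0,0,0,0,0,0,0.024,0,0,0,0,0,0,0.03,0,0,0]'
$p '[0,0,0,0.002,0,0,0,0,0,0,0.004,0,0,0,0,0,0,0.006,0,0,0,0,0,0,0.007,0,0,0,0,0,0,0.008,0,0,0]'
$p '[0,0,0,0,0,0,0,0,0,0,0,0,0,0,0,0,0,0,0,0,0,0,0,0,0,0,0,0,0,0,0,0,0,0,0]'
```

```text
clock: 6.65
tool_pos: [617.7, -154.9, 160.9]
tcp_rot: [[0.0, 1.0, -0.0], [1.0, -0.0, 0.0], [0.0, -0.0, -1.0]]
contact_force: [-0.2, 0.2, 1.7]
finger_gap: 0.424
gripper_force: 73.6
clock: 7.07
tool_pos: [617.8, -155.0, 157.5]
tcp_rot: [[0.0, 1.0, 0.0], [1.0, -0.0, -0.0], [-0.0, 0.0, -1.0]]
contact_force: [-1.9, 0.8, 2.8]
finger_gap: 0.427
gripper_force: 74.0
clock: 7.48
tool_pos: [617.8, -155.0, 157.4]
tcp_rot: [[0.0, 1.0, 0.0], [1.0, -0.0, -0.0], [-0.0, 0.0, -1.0]]
contact_force: [-2.2, 0.1, 2.6]
finger_gap: 0.423
gripper_force: 74.0
```

```bash
p="python3 -m pendant"
$p '[0,0,0,0.002,0,0,0,0,0,0,0.004,0,0,0,0,0,0,0.006,0,0,0,0,0,0,0.006,0,0,0,0,0,0,0.006,0,0,0]'
$p '[0,0,0,0.001,0,0,0,0,0,0,0.002,0,0,0,0,0,0,0.003,0,0,0,0,0,0,0.003,0,0,0,0,0,0,0.003,0,0,0]'
$p '[0,0,0,0,0,0,0,0,0,0,0,0,0,0,0,0,0,0,0,0,0,0,0,0,0,0,0,0,0,0,0,0,0,0,0]'
```

```text
clock: 7.9
tool_pos: [617.9, -155.0, 155.0]
tcp_rot: [[0.0, 1.0, 0.001], [1.0, -0.0, -0.0], [-0.0, 0.001, -1.0]]
contact_force: [-4.8, 0.4, 8.9]
finger_gap: 0.426
gripper_force: 75.7
clock: 8.32
tool_pos: [618.0, -155.1, 154.8]
tcp_rot: [[0.0, 1.0, 0.001], [1.0, -0.0, -0.001], [-0.001, 0.001, -1.0]]
contact_force: [-10.1, 1.7, 20.3]
finger_gap: 0.425
gripper_force: 78.6
clock: 8.73
tool_pos: [618.0, -155.1, 154.8]
tcp_rot: [[0.0, 1.0, 0.001], [1.0, -0.0, -0.001], [-0.001, 0.001, -1.0]]
contact_force: [-9.7, 2.4, 18.9]
finger_gap: 0.421
gripper_force: 78.6
```

```bash
p="python3 -m pendant"
$p '[0,0,0,0,0,0,0,0,0,0,0,0,0,0,0,0,0,0,0,0,0,0,0,0,0,0,0,0,0,0,0,0,0,0,0]' >/dev/null
$p '[0,0,0,0,0,0,0,0,0,0,0,0,0,0,0,0,0,0,0,0,0,0,0,0,0,0,0,0,0,0,0,0,0,0,0]'
$p '[0,0,0,-0.04,0,0,0,0,0,0,-0.11,0,0,0,0,0,0,-0.19,0,0,0,0,0,0,-0.27,0,0,0,0,0,0,-0.34,0,0,0]' >/dev/null
$p '[0,0.05,0.01,0,0,0,0,0,0.1,0.02,0,0,0,0,0,0.16,0.03,0,0,0,0,0,0.22,0.04,0,0,0,0,0,0.28,0.05,0,0,0,0]' >/dev/null
$p '[0,0.06,0.012,0,0,0,0,0,0.12,0.024,0,0,0,0,0,0.18,0.036,0,0,0,0,0,0.24,0.048,0,0,0,0,0,0.285,0.057,0,0,0,0]' >/dev/null
$p '[0,0,0,0,0,0,0,0,0,0,0.04,0,0,0,0,0,0,0.08,0,0,0,0,0,0,0.12,0,0,0,0,0,0,0.15,0,0,0]'
$p '[0,0,0,0.02,0,0,0,0,0,0,0.03,0,0,0,0,0,0,0.04,0,0,0,0,0,0,0.04,0,0,0,0,0,0,0.04,0,0,0]'
python3 - <<'E'
from h import *
go(671.6,128.1,178,90)
s=snap('top','t4.png');w=snap('wrist');t=snap('scene')
o=np.zeros((500,800,3),np.uint8)
o[:,:400]=cv2.resize(w['image'][80:420,140:412],(400,500))
o[:,400:]=cv2.resize(t['image'][130:260,265:369],(400,500))
cv2.imwrite('pics/c4.png',o[:,:,::-1])
E
```

```text
clock: 9.57
tool_pos: [618.0, -155.1, 154.7]
tcp_rot: [[0.0, 1.0, 0.001], [1.0, -0.0, -0.001], [-0.001, 0.001, -1.0]]
contact_force: [-9.0, 1.3, 19.9]
finger_gap: 0.424
gripper_force: 78.6
clock: 11.23
tool_pos: [671.1, 127.3, 245.3]
tcp_rot: [[0.0, 1.0, -0.002], [1.0, -0.0, -0.0], [-0.0, -0.002, -1.0]]
contact_force: [0.1, 0.6, -1.5]
finger_gap: 0.423
gripper_force: 73.2
clock: 11.65
tool_pos: [671.6, 127.5, 228.5]
tcp_rot: [[0.0, 1.0, 0.001], [1.0, -0.0, 0.0], [0.0, 0.001, -1.0]]
contact_force: [-1.1, 0.2, 0.2]
finger_gap: 0.426
gripper_force: 73.2
rows [ 0.0012 -0.      0.1011] [ 0.0001 -0.     -0.    ] from [671.6 127.5 228.5]
```

View pics/c4.png

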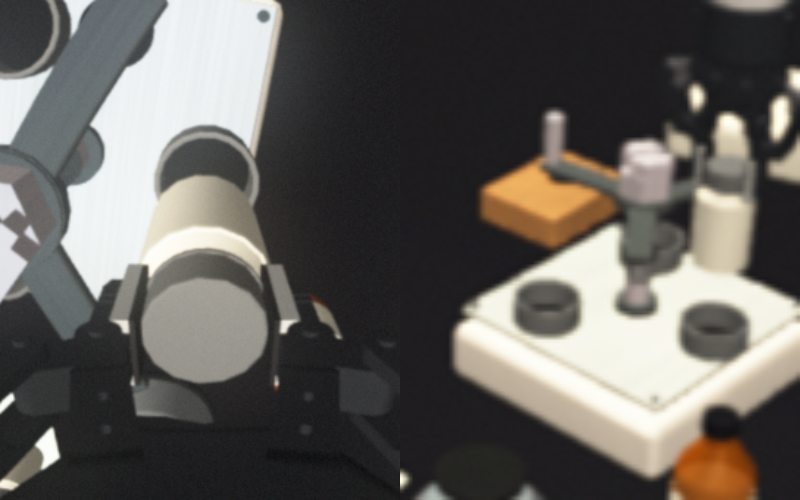

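```bash
p="python3 -m pendant"
$p '[0,0.001,0,0.03,0,0,0,0,0.001,0,0.06,0,0,0,0,0.001,0,0.08,0,0,0,0,0.001,0,0.1,0,0,0,0,0.001,0,0.1,0,0,0]'
$p '[0,0,0,0.005,0,0,0,0,0,0,0.01,0,0,0,0,0,0,0.015,0,0,0,0,0,0,0.02,0,0,0,0,0,0,0.025,0,0,0]'
$p '[0,0,0,0.005,0,0,0,0,0,0,0.01,0,0,0,0,0,0,0.015,0,0,0,0,0,0,0.02,0,0,0,0,0,0,0.025,0,0,0]'
$p '[0,0,0,0.002,0,0,0,0,0,0,0.004,0,0,0,0,0,0,0.006,0,0,0,0,0,0,0.008,0,0,0,0,0,0,0.01,0,0,0]'
```

```text
clock: 12.22
tool_pos: [670.5, 127.9, 174.3]
tcp_rot: [[0.0, 1.0, -0.004], [1.0, -0.0, -0.001], [-0.001, -0.004, -1.0]]
contact_force: [0.5, 0.4, -1.4]
finger_gap: 0.426
gripper_force: 73.2
clock: 12.63
tool_pos: [671.5, 128.1, 165.4]
tcp_rot: [[0.0, 1.0, 0.0], [1.0, -0.0, 0.0], [0.0, 0.0, -1.0]]
contact_force: [0.7, -0.8, -1.3]
finger_gap: 0.427
gripper_force: 73.2
clock: 13.05
tool_pos: [672.5, 128.1, 154.0]
tcp_rot: [[0.001, 1.0, 0.003], [1.0, -0.001, 0.0], [0.0, 0.003, -1.0]]
contact_force: [12.4, -0.2, 9.7]
finger_gap: 0.419
gripper_force: 73.4
clock: 13.47
tool_pos: [673.4, 128.1, 149.8]
tcp_rot: [[0.001, 1.0, 0.006], [1.0, -0.001, 0.001], [0.001, 0.006, -1.0]]
contact_force: [21.0, 0.6, 5.7]
finger_gap: 0.423
gripper_force: 75.3
```

```bash
p="python3 -m pendant"
$p '[0,0,0.002,0,0,0,0,0,0,0.004,0,0,0,0,0,0,0.006,0,0,0,0,0,0,0.006,0,0,0,0,0,0,0.006,0.002,0,0,0]'
$p '[0,0,0,0.001,0,0,0,0,0,0,0.002,0,0,0,0,0,0,0.003,0,0,0,0,0,0,0.004,0,0,0,0,0,0,0.004,0,0,0]'
```

```text
clock: 13.88
tool_pos: [674.9, 128.0, 147.4]
tcp_rot: [[0.0, 1.0, 0.002], [1.0, -0.0, 0.0], [0.0, 0.002, -1.0]]
contact_force: [7.3, 0.5, 4.0]
finger_gap: 0.426
gripper_force: 74.9
clock: 14.3
tool_pos: [675.2, 128.2, 146.4]
tcp_rot: [[0.0, 1.0, 0.003], [1.0, -0.0, 0.001], [0.001, 0.003, -1.0]]
contact_force: [6.1, -1.0, 9.6]
finger_gap: 0.427
gripper_force: 74.6
```

```bash
p="python3 -m pendant"
$p '[0.7,0,0,0,0,0,0,0.7,0,0,0,0,0,0,0.7,0,0,0,0,0,0,0.7,0,0,0,0,0,0,0.7,0,0,0,0,0,0]'
$p '[0.7,0,0,-0.02,0,0,0,0.7,0,0,-0.05,0,0,0,0.7,0,0,-0.12,0,0,0,0.7,0,0,-0.19,0,0,0,0.7,0,0,-0.26,0,0,0]'
$p '[0.7,0,0,-0.04,0,0,0,0.7,0,0,-0.09,0,0,0,1,0,0,-0.09,0,0,0,1,0,0,-0.09,0,0,0,1,0,0,-0.09,0,0,0]'
python3 - <<'E'
from h import *
w=snap('wrist');t=snap('scene')
o=np.zeros((500,800,3),np.uint8)
o[:,:400]=cv2.resize(w['image'][80:420,140:412],(400,500))
o[:,400:]=cv2.resize(t['image'][130:260,265:369],(400,500))
cv2.imwrite('pics/c5.png',o[:,:,::-1])
import pickle;pickle.dump((w,t),open('s5.pkl','wb'))
go(460.6,-226.3,317,90)
E
```

```text
clock: 14.72
tool_pos: [676.8, 127.6, 146.6]
tcp_rot: [[0.001, 1.0, 0.007], [1.0, -0.001, 0.0], [0.0, 0.007, -1.0]]
contact_force: [25.4, -2.5, 6.2]
finger_gap: 0.698
gripper_force: 0.0
clock: 15.13
tool_pos: [673.9, 128.0, 275.9]
tcp_rot: [[0.0, 1.0, -0.001], [1.0, -0.0, -0.0], [-0.0, -0.001, -1.0]]
contact_force: [0.2, 0.8, -0.4]
finger_gap: 0.7
gripper_force: 0.0
clock: 15.55
tool_pos: [674.2, 128.0, 318.8]
tcp_rot: [[0.0, 1.0, -0.001], [1.0, -0.0, -0.0], [-0.0, -0.001, -1.0]]
contact_force: [0.1, 0.4, -1.4]
finger_gap: 0.999
gripper_force: 0.0
rows [-0.7087 -0.4268  0.0035] [-0.0003  0.     -0.    ] from [674.1 128.  318.2]
```

View pics/c5.png

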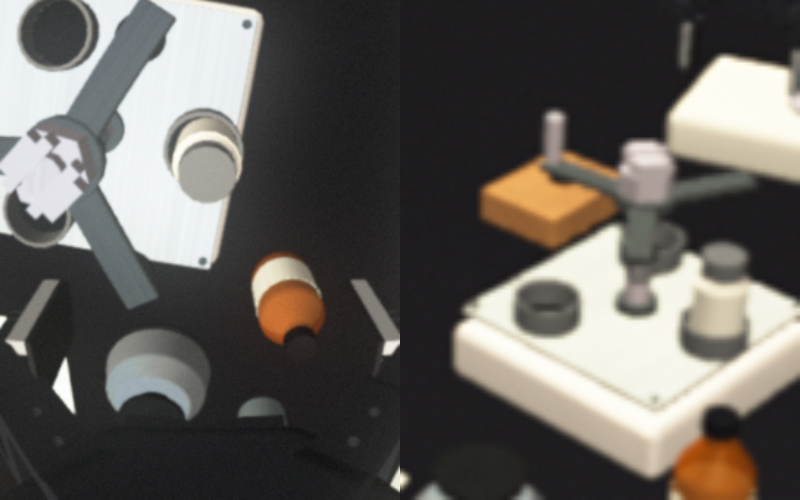

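```bash
p="python3 -m pendant"
$p '[1,-0.05,-0.03,0,0,0,0,1,-0.1,-0.06,0,0,0,0,1,-0.15,-0.09,0,0,0,0,1,-0.2,-0.12,0,0,0,0,1,-0.2362,-0.1423,0,0,0,0]' >/dev/null
$p '[1,-0.05,-0.03,0,0,0,0,1,-0.1,-0.06,0,0,0,0,1,-0.15,-0.09,0,0,0,0,1,-0.2,-0.12,0,0,0,0,1,-0.2362,-0.1423,0,0,0,0]' >/dev/null
$p '[1,-0.05,-0.03,0,0,0,0,1,-0.1,-0.06,0,0,0,0,1,-0.15,-0.09,0,0,0,0,1,-0.2,-0.12,0,0,0,0,1,-0.2362,-0.1423,0,0,0,0]' >/dev/null
$p '[1,0,0,0.05,0,0,0,1,0,0,0.12,0,0,0,1,0,0,0.19,0,0,0,1,0,0,0.24,0,0,0,1,0,0,0.28,0,0,0]' >/dev/null
$p '[1,0,0,0,0,0,0,1,0,0,0,0,0,0,1,0,0,0,0,0,0,1,0,0,0,0,0,0,1,0,0,0,0,0,0]'
python3 - <<'E'
from h import *
w=snap('wrist','w6.png');go(460.6,-226.3,69,90)
im=w['image'];cap=cv2.inRange(im,(60,)*3,(150,)*3);cap[:,:200]=0;cap[:,360:]=0;cap[:150]=0
cap=cv2.morphologyEx(cap,cv2.MORPH_OPEN,np.ones((7,7)))
for c in cv2.findContours(cap,0,1)[0]:
    if cv2.contourArea(c)>300:
        (u,v),r,a=cv2.minAreaRect(c);print((u,v),r,onz(w,u,v,95,True).round(1))
E
```

```text
clock: 17.73
tool_pos: [461.3, -226.4, 181.2]
tcp_rot: [[0.0, 1.0, 0.002], [1.0, -0.0, -0.001], [-0.001, 0.002, -1.0]]
contact_force: [0.2, 0.4, -0.2]
finger_gap: 1.002
gripper_force: 0.0
rows [ 0.0003 -0.0015  0.2239] [ 0.0002  0.0001 -0.    ] from [ 461.2 -226.4  181. ]
(271.5, 324.0) (44.0, 41.0) [ 456.1 -320.4   95. ]
(283.0, 281.5) (31.0, 22.0) [ 465.8 -277.5   95. ]
(278.5, 217.0) (50.0, 47.0) [ 462.2 -222.9   95. ]
```

```bash
p="python3 -m pendant"
$p '[1,0.001,-0.001,0.05,0,0,0,1,0.001,-0.001,0.1,0,0,0,1,0.001,-0.001,0.15,0,0,0,1,0.001,-0.001,0.19,0,0,0,1,0.001,-0.001,0.2,0,0,0]' >/dev/null
$p '[1,0,0,0.01,0,0,0,1,0,0,0.02,0,0,0,1,0,0,0.024,0,0,0,1,0,0,0.024,0,0,0,0.5,0,0,0.024,0,0,0]'
$p '[0.3,0,0,0,0,0,0,0.2,0,0,0,0,0,0,0.1,0,0,0,0,0,0,0,0,0,0,0,0,0,0,0,0,0,0,0,0]' 60 >/dev/null
$p '[0,0,0,0,0,0,0,0,0,0,0,0,0,0,0,0,0,0,0,0,0,0,0,0,0,0,0,0,0,0,0,0,0,0,0]' 60
$p '[0,0,0,-0.04,0,0,0,0,0,0,-0.11,0,0,0,0,0,0,-0.19,0,0,0,0,0,0,-0.27,0,0,0,0,0,0,-0.34,0,0,0]' >/dev/null
$p '[0,0,0,0,0,0,0,0,0,0,0,0,0,0,0,0,0,0,0,0,0,0,0,0,0,0,0,0,0,0,0,0,0,0,0]'
python3 - <<'E'
from h import *
w=snap('wrist','w7.png')
go(617.9,-155.3,176,90)
for f in('w2.png','w3.png','w7.png'):
    im=cv2.imread('pics/'+f);cap=cv2.inRange(im,(60,)*3,(150,)*3);cap=cap[225:365,200:360]
    cap=cv2.morphologyEx(cap,cv2.MORPH_OPEN,cv2.getStructuringElement(2,(41,41)))
    for c in cv2.findContours(cap,0,1)[0]: print(f,cv2.boundingRect(c),cv2.minEnclosingCircle(c))
    print(im[295,280],im[250,280],im[320,280])
E
```

```text
clock: 18.62
tool_pos: [460.7, -225.9, 68.6]
tcp_rot: [[0.0, 1.0, 0.001], [1.0, -0.0, -0.001], [-0.001, 0.001, -1.0]]
contact_force: [0.3, -0.7, 0.1]
finger_gap: 0.886
gripper_force: 0.0
clock: 19.45
tool_pos: [460.6, -225.9, 68.4]
tcp_rot: [[0.0, 1.0, 0.001], [1.0, -0.0, -0.0], [-0.0, 0.001, -1.0]]
contact_force: [-0.6, 0.5, 5.8]
finger_gap: 0.425
gripper_force: 60.1
clock: 20.28
tool_pos: [460.0, -225.5, 236.1]
tcp_rot: [[0.0, 1.0, -0.002], [1.0, -0.0, 0.001], [0.001, -0.002, -1.0]]
contact_force: [0.0, -0.9, -0.5]
finger_gap: 0.428
gripper_force: 60.4
rows [0.1404 0.3159 0.1205] [-0.0003 -0.0002 -0.    ] from [ 460.1 -225.5  236.5]
w2.png (36, 26, 86, 90) ((81.0, 72.0), 48.82632064819336)
[118 126 129] [103 111 113] [118 125 127]
w3.png (36, 29, 86, 87) ((78.78571319580078, 70.21428680419922), 46.100364685058594)
[116 123 128] [ 95 103 106] [115 121 123]
w7.png (36, 32, 86, 86) ((78.63877868652344, 72.76963806152344), 45.64977264404297)
[117 123 126] [180 200 210] [113 119 122]
```

```bash
p="python3 -m pendant"
$p '[0,0.02,0.045,0,0,0,0,0,0.05,0.112,0,0,0,0,0,0.085,0.19,0,0,0,0,0,0.12,0.27,0,0,0,0,0,0.14,0.316,0,0,0,0]' >/dev/null
$p '[0,0,0,0.02,0,0,0,0,0,0,0.05,0,0,0,0,0,0,0.08,0,0,0,0,0,0,0.1,0,0,0,0,0,0,0.12,0,0,0]' >/dev/null
$p '[0,0,0,0.005,0,0,0,0,0,0,0.01,0,0,0,0,0,0,0.015,0,0,0,0,0,0,0.02,0,0,0,0,0,0,0.025,0,0,0]'
$p '[0,0,0,0.004,0,0,0,0,0,0,0.008,0,0,0,0,0,0,0.012,0,0,0,0,0,0,0.016,0,0,0,0,0,0,0.018,0,0,0]'
$p '[0,0,0,0.001,0,0,0,0,0,0,0.002,0,0,0,0,0,0,0.003,0,0,0,0,0,0,0.003,0,0,0,0,0,0,0.003,0,0,0]'
```

```text
clock: 21.58
tool_pos: [618.5, -155.9, 165.8]
tcp_rot: [[0.0, 1.0, 0.001], [1.0, -0.0, -0.0], [-0.0, 0.001, -1.0]]
contact_force: [-0.0, -0.1, -0.9]
finger_gap: 0.425
gripper_force: 60.7
clock: 22.0
tool_pos: [618.5, -155.8, 156.4]
tcp_rot: [[0.0, 1.0, 0.0], [1.0, -0.0, -0.0], [-0.0, 0.0, -1.0]]
contact_force: [0.5, -0.5, 4.1]
finger_gap: 0.421
gripper_force: 61.1
clock: 22.42
tool_pos: [618.6, -155.8, 155.4]
tcp_rot: [[0.0, 1.0, 0.001], [1.0, -0.0, -0.0], [-0.0, 0.001, -1.0]]
contact_force: [0.0, 0.3, 5.8]
finger_gap: 0.426
gripper_force: 61.5
```

```bash
p="python3 -m pendant"
$p '[0,0,0,0.001,0,0,0,0,0,0,0.002,0,0,0,0,0,0,0.003,0,0,0,0,0,0,0.004,0,0,0,0,0,0,0.004,0,0,0]'
$p '[0,0,0,0,0,0,0,0,0,0,0,0,0,0,0,0,0,0,0,0,0,0,0,0,0,0,0,0,0,0,0,0,0,0,0]'
$p '[0,0,0,0,0,0,0,0,0,0,0,0,0,0,0,0,0,0,0,0,0,0,0,0,0,0,0,0,0,0,0,0,0,0,0]' >/dev/null
$p '[0,0,0,0,0,0,0,0,0,0,0,0,0,0,0,0,0,0,0,0,0,0,0,0,0,0,0,0,0,0,0,0,0,0,0]'
python3 - <<'E'
from h import *
c=np.array([588.1,142.6]);
for n,a in(('B',110.1),('C',230.1)): print(n,c+85*np.array([np.cos(np.radians(a)),np.sin(np.radians(a))]))
go(558.9,222.4,325,90)
E
```

```text
clock: 22.83
tool_pos: [618.7, -156.0, 155.2]
tcp_rot: [[0.0, 1.0, 0.002], [1.0, -0.0, -0.001], [-0.001, 0.002, -1.0]]
contact_force: [-5.9, 1.3, 20.8]
finger_gap: 0.426
gripper_force: 62.8
clock: 23.25
tool_pos: [618.7, -155.9, 155.2]
tcp_rot: [[0.0, 1.0, 0.002], [1.0, -0.0, -0.001], [-0.001, 0.002, -1.0]]
contact_force: [-5.7, 1.3, 19.9]
finger_gap: 0.426
gripper_force: 62.8
clock: 24.08
tool_pos: [618.7, -156.0, 155.2]
tcp_rot: [[0.0, 1.0, 0.002], [1.0, -0.0, -0.001], [-0.001, 0.002, -1.0]]
contact_force: [-5.0, 0.3, 20.1]
finger_gap: 0.426
gripper_force: 62.8
B [558.88892596 222.42301143]
C [533.57678132  77.3909621 ]
rows [ 0.7564 -0.1192 -0.3406] [ 0.0003  0.0001 -0.    ] from [ 618.7 -156.   155.2]
```

```bash
p="python3 -m pendant"
$p '[0,0,0,-0.04,0,0,0,0,0,0,-0.11,0,0,0,0,0,0,-0.19,0,0,0,0,0,0,-0.27,0,0,0,0,0,0,-0.34,0,0,0]' >/dev/null
$p '[0,0.05,-0.008,0,0,0,0,0,0.12,-0.018,0,0,0,0,0,0.2,-0.031,0,0,0,0,0,0.28,-0.044,0,0,0,0,0,0.355,-0.056,0,0,0,0]' >/dev/null
$p '[0,0.08,-0.012,0,0,0,0,0,0.16,-0.025,0,0,0,0,0,0.24,-0.038,0,0,0,0,0,0.32,-0.051,0,0,0,0,0,0.402,-0.063,0,0,0,0]' >/dev/null
$p '[0,0,0,0,0,0,-0.0194,0,0,0,0,0,0,-0.0388,0,0,0,0,0,0,-0.0582,0,0,0,0,0,0,-0.0778,0,0,0,0,0,0,-0.0972]' >/dev/null
$p '[0,0,0,0.04,0,0,0,0,0,0,0.1,0,0,0,0,0,0,0.15,0,0,0,0,0,0,0.18,0,0,0,0,0,0,0.2,0,0,0]' >/dev/null
$p '[0,0,0,0,0,0,0,0,0,0,0,0,0,0,0,0,0,0,0,0,0,0,0,0,0,0,0,0,0,0,0,0,0,0,0]'
python3 - <<'E'
from h import *
go(558.9,222.4,176,125)
w=snap('wrist','w8.png')
E
```

```text
clock: 26.58
tool_pos: [559.3, 222.9, 224.0]
tcp_rot: [[-0.573, 0.819, 0.001], [0.819, 0.573, 0.001], [-0.0, 0.002, -1.0]]
contact_force: [0.1, 0.3, -1.2]
finger_gap: 0.424
gripper_force: 60.8
rows [-0.0003 -0.0013  0.096 ] [ 0.0002  0.0001 -0.0001] from [559.3 222.9 224. ]
```

View pics/w8.png

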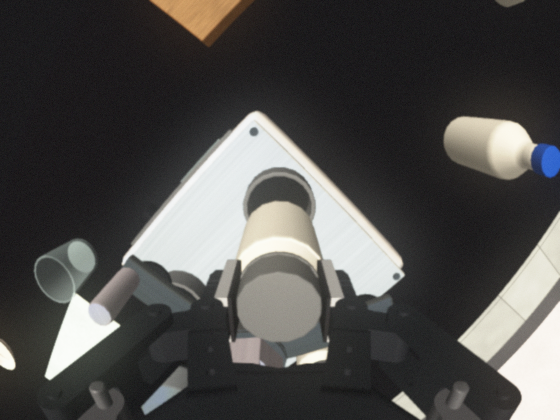

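```bash
p="python3 -m pendant"
$p '[0,0,-0.001,0.03,0,0,0,0,0,-0.001,0.06,0,0,0,0,0,-0.001,0.08,0,0,0,0,0,-0.001,0.09,0,0,0,0,0,-0.001,0.096,0,0,0]'
$p '[0,0,0,0.005,0,0,0,0,0,0,0.01,0,0,0,0,0,0,0.015,0,0,0,0,0,0,0.02,0,0,0,0,0,0,0.025,0,0,0]'
$p '[0,0,0,0.005,0,0,0,0,0,0,0.01,0,0,0,0,0,0,0.015,0,0,0,0,0,0,0.02,0,0,0,0,0,0,0.02,0,0,0]'
$p '[0,0,0,0.002,0,0,0,0,0,0,0.004,0,0,0,0,0,0,0.006,0,0,0,0,0,0,0.008,0,0,0,0,0,0,0.01,0,0,0]'
```

```text
clock: 27.05
tool_pos: [558.0, 222.3, 173.0]
tcp_rot: [[-0.573, 0.819, -0.002], [0.819, 0.573, -0.001], [0.001, -0.002, -1.0]]
contact_force: [0.2, 0.2, -1.0]
finger_gap: 0.424
gripper_force: 60.8
clock: 27.47
tool_pos: [558.6, 222.5, 162.4]
tcp_rot: [[-0.573, 0.819, 0.0], [0.819, 0.573, 0.0], [-0.0, 0.0, -1.0]]
contact_force: [-0.7, -0.3, -1.5]
finger_gap: 0.427
gripper_force: 60.8
clock: 27.88
tool_pos: [558.4, 222.4, 151.7]
tcp_rot: [[-0.573, 0.819, -0.001], [0.819, 0.573, -0.0], [0.0, -0.001, -1.0]]
contact_force: [-0.0, 0.0, -1.3]
finger_gap: 0.426
gripper_force: 60.8
clock: 28.3
tool_pos: [558.6, 222.5, 147.2]
tcp_rot: [[-0.573, 0.819, 0.0], [0.819, 0.573, 0.0], [-0.0, 0.0, -1.0]]
contact_force: [-0.8, -0.7, -1.0]
finger_gap: 0.425
gripper_force: 60.8
```

```bash
p="python3 -m pendant"
$p '[0,0,0,0.001,0,0,0,0,0,0,0.002,0,0,0,0,0,0,0.003,0,0,0,0,0,0,0.003,0,0,0,0,0,0,0.003,0,0,0]'
$p '[0.7,0,0,0,0,0,0,0.7,0,0,0,0,0,0,0.7,0,0,0,0,0,0,0.7,0,0,0,0,0,0,0.7,0,0,0,0,0,0]'
$p '[0.7,0,0,-0.02,0,0,0,0.7,0,0,-0.05,0,0,0,0.7,0,0,-0.12,0,0,0,0.7,0,0,-0.19,0,0,0,0.7,0,0,-0.26,0,0,0]' >/dev/null
$p '[0.7,0,0,-0.04,0,0,0.02,0.7,0,0,-0.09,0,0,0.04,1,0,0,-0.09,0,0,0.06,1,0,0,-0.09,0,0,0.08,1,0,0,-0.09,0,0,0.0972]' >/dev/null
$p '[1,0,0,0,0,0,0,1,0,0,0,0,0,0,1,0,0,0,0,0,0,1,0,0,0,0,0,0,1,0,0,0,0,0,0]'
python3 - <<'E'
from h import *
snap('wrist','w9.png');snap('top','t9.png')
go(456,-328,180,90)
E
```

```text
clock: 28.72
tool_pos: [558.5, 222.5, 145.8]
tcp_rot: [[-0.573, 0.819, 0.0], [0.819, 0.573, 0.0], [0.0, 0.0, -1.0]]
contact_force: [0.8, 0.2, -2.4]
finger_gap: 0.42
gripper_force: 60.8
clock: 29.13
tool_pos: [558.6, 222.5, 145.9]
tcp_rot: [[-0.573, 0.819, 0.0], [0.819, 0.573, 0.0], [-0.0, 0.0, -1.0]]
contact_force: [0.3, 0.6, -0.7]
finger_gap: 0.7
gripper_force: 0.0
clock: 30.38
tool_pos: [558.5, 222.5, 321.0]
tcp_rot: [[-0.002, 1.0, 0.0], [1.0, 0.002, 0.0], [0.0, 0.0, -1.0]]
contact_force: [-0.2, -0.1, 0.0]
finger_gap: 1.004
gripper_force: 0.0
rows [-1.1008 -0.2059  0.2817] [-0.      0.      0.0001] from [558.5 222.5 320.8]
```

```bash
p="python3 -m pendant"
$p '[1,-0.05,-0.009,0,0,0,0,1,-0.12,-0.022,0,0,0,0,1,-0.2,-0.037,0,0,0,0,1,-0.28,-0.052,0,0,0,0,1,-0.36,-0.067,0,0,0,0]' >/dev/null
$p '[1,-0.08,-0.015,0,0,0,0,1,-0.16,-0.03,0,0,0,0,1,-0.24,-0.045,0,0,0,0,1,-0.32,-0.06,0,0,0,0,1,-0.4,-0.075,0,0,0,0]' >/dev/null
$p '[1,-0.08,-0.015,0,0,0,0,1,-0.16,-0.03,0,0,0,0,1,-0.24,-0.045,0,0,0,0,1,-0.3,-0.056,0,0,0,0,1,-0.34,-0.064,0,0,0,0]' >/dev/null
$p '[1,0,0,0.05,0,0,0,1,0,0,0.12,0,0,0,1,0,0,0.19,0,0,0,1,0,0,0.24,0,0,0,1,0,0,0.282,0,0,0]' >/dev/null
$p '[1,0,0,0,0,0,0,1,0,0,0,0,0,0,1,0,0,0,0,0,0,1,0,0,0,0,0,0,1,0,0,0,0,0,0]' >/dev/null
python3 - <<'E'
from h import *
w=snap('wrist','w10.png');go(456,-327,69,90)
im=w['image'];cap=cv2.inRange(im,(60,)*3,(150,)*3);cap[:,:200]=0;cap[:,360:]=0;cap[:150]=0
cap=cv2.morphologyEx(cap,cv2.MORPH_OPEN,cv2.getStructuringElement(2,(31,31)))
for c in cv2.findContours(cap,0,1)[0]:
        (u,v),r,a=cv2.minAreaRect(c);print((u,v),r,onz(w,u,v,95,True).round(1))
E
```

```text
rows [1.700e-03 2.000e-04 2.242e-01] [ 0.0002  0.0002 -0.    ] from [ 455.8 -327.7  181.1]
(278.5, 218.5) (53.0, 47.0) [ 456.8 -325.6   95. ]
```

```bash
p="python3 -m pendant"
$p '[1,0,0,0.05,0,0,0,1,0,0,0.1,0,0,0,1,0,0,0.15,0,0,0,1,0,0,0.19,0,0,0,1,0,0,0.2,0,0,0]' >/dev/null
$p '[1,0,0,0.01,0,0,0,1,0,0,0.02,0,0,0,1,0,0,0.024,0,0,0,1,0,0,0.024,0,0,0,0.5,0,0,0.024,0,0,0]' >/dev/null
$p '[0.3,0,0,0,0,0,0,0.2,0,0,0,0,0,0,0.1,0,0,0,0,0,0,0,0,0,0,0,0,0,0,0,0,0,0,0,0]' 60 >/dev/null
$p '[0,0,0,0,0,0,0,0,0,0,0,0,0,0,0,0,0,0,0,0,0,0,0,0,0,0,0,0,0,0,0,0,0,0,0]' 60
$p '[0,0,0,-0.04,0,0,0,0,0,0,-0.11,0,0,0,0,0,0,-0.19,0,0,0,0,0,0,-0.27,0,0,0,0,0,0,-0.34,0,0,0]' >/dev/null
$p '[0,0,0,0,0,0,0,0,0,0,0,0,0,0,0,0,0,0,0,0,0,0,0,0,0,0,0,0,0,0,0,0,0,0,0]'
python3 - <<'E'
from h import *
w=snap('wrist','w11.png')
go(617.9,-155.3,176,90)
im=cv2.imread('pics/w11.png');cap=cv2.inRange(im,(60,)*3,(150,)*3);cap=cap[225:365,200:360]
cap=cv2.morphologyEx(cap,cv2.MORPH_OPEN,cv2.getStructuringElement(2,(41,41)))
for c in cv2.findContours(cap,0,1)[0]: print(cv2.boundingRect(c))
E
```

```text
clock: 34.28
tool_pos: [455.6, -327.7, 68.5]
tcp_rot: [[0.0, 1.0, 0.001], [1.0, -0.0, -0.001], [-0.001, 0.001, -1.0]]
contact_force: [-1.6, -0.2, 5.8]
finger_gap: 0.428
gripper_force: 60.3
clock: 35.12
tool_pos: [455.1, -327.3, 236.1]
tcp_rot: [[0.0, 1.0, -0.002], [1.0, -0.0, 0.002], [0.002, -0.002, -1.0]]
contact_force: [0.0, -0.7, -0.8]
finger_gap: 0.421
gripper_force: 60.2
rows [0.3439 0.3257 0.1206] [-0.0003 -0.0002 -0.    ] from [ 455.1 -327.3  236.3]
(37, 33, 85, 85)
```

```bash
p="python3 -m pendant"
$p '[0,0.02,0.019,0,0,0,0,0,0.06,0.057,0,0,0,0,0,0.11,0.104,0,0,0,0,0,0.16,0.152,0,0,0,0,0,0.21,0.199,0,0,0,0]' >/dev/null
$p '[0,0.04,0.038,0,0,0,0,0,0.08,0.076,0,0,0,0,0,0.11,0.104,0,0,0,0,0,0.13,0.123,0,0,0,0,0,0.135,0.127,0,0,0,0]' >/dev/null
$p '[0,0,0,0.02,0,0,0,0,0,0,0.05,0,0,0,0,0,0,0.08,0,0,0,0,0,0,0.1,0,0,0,0,0,0,0.12,0,0,0]' >/dev/null
$p '[0,0,0,0.005,0,0,0,0,0,0,0.01,0,0,0,0,0,0,0.015,0,0,0,0,0,0,0.02,0,0,0,0,0,0,0.025,0,0,0]' >/dev/null
$p '[0,0,0,0.004,0,0,0,0,0,0,0.008,0,0,0,0,0,0,0.012,0,0,0,0,0,0,0.016,0,0,0,0,0,0,0.018,0,0,0]'
$p '[0,0,0,0.001,0,0,0,0,0,0,0.002,0,0,0,0,0,0,0.004,0,0,0,0,0,0,0.006,0,0,0,0,0,0,0.007,0,0,0]'
$p '[0,0,0,0,0,0,0,0,0,0,0,0,0,0,0,0,0,0,0,0,0,0,0,0,0,0,0,0,0,0,0,0,0,0,0]' >/dev/null
$p '[0,0,0,0,0,0,0,0,0,0,0,0,0,0,0,0,0,0,0,0,0,0,0,0,0,0,0,0,0,0,0,0,0,0,0]' >/dev/null
$p '[0,0,0,0,0,0,0,0,0,0,0,0,0,0,0,0,0,0,0,0,0,0,0,0,0,0,0,0,0,0,0,0,0,0,0]'
python3 - <<'E'
from h import *
go(533.6,77.5,325,90)
E
```

```text
clock: 37.25
tool_pos: [618.6, -155.1, 156.4]
tcp_rot: [[0.0, 1.0, 0.0], [1.0, -0.0, -0.0], [-0.0, 0.0, -1.0]]
contact_force: [-1.0, -0.4, 4.3]
finger_gap: 0.423
gripper_force: 60.4
clock: 37.67
tool_pos: [618.8, -155.2, 155.2]
tcp_rot: [[0.0, 1.0, 0.002], [1.0, -0.0, -0.001], [-0.001, 0.002, -1.0]]
contact_force: [-7.5, 1.2, 24.1]
finger_gap: 0.423
gripper_force: 62.5
clock: 38.92
tool_pos: [618.8, -155.2, 155.2]
tcp_rot: [[0.0, 1.0, 0.002], [1.0, -0.0, -0.001], [-0.001, 0.002, -1.0]]
contact_force: [-7.2, 2.3, 20.9]
finger_gap: 0.426
gripper_force: 62.3
rows [ 0.4651 -0.1698 -0.3403] [ 0.0003  0.0001 -0.    ] from [ 618.8 -155.2  155.2]
```

```bash
p="python3 -m pendant"
$p '[0,0,0,-0.04,0,0,0,0,0,0,-0.11,0,0,0,0,0,0,-0.19,0,0,0,0,0,0,-0.27,0,0,0,0,0,0,-0.34,0,0,0]' >/dev/null
$p '[0,0.04,-0.015,0,0,0,0,0,0.1,-0.037,0,0,0,0,0,0.16,-0.058,0,0,0,0,0,0.22,-0.08,0,0,0,0,0,0.28,-0.102,0,0,0,0]' >/dev/null
$p '[0,0.06,-0.022,0,0,0,0,0,0.11,-0.04,0,0,0,0,0,0.15,-0.055,0,0,0,0,0,0.18,-0.066,0,0,0,0,0,0.185,-0.068,0,0,0,0]' >/dev/null
$p '[0,0,0,0,0,0,0.014,0,0,0,0,0,0,0.028,0,0,0,0,0,0,0.042,0,0,0,0,0,0,0.056,0,0,0,0,0,0,0.0694]' >/dev/null
$p '[0,0,0,0.04,0,0,0,0,0,0,0.1,0,0,0,0,0,0,0.15,0,0,0,0,0,0,0.18,0,0,0,0,0,0,0.2,0,0,0]' >/dev/null
$p '[0,0,0,0,0,0,0,0,0,0,0,0,0,0,0,0,0,0,0,0,0,0,0,0,0,0,0,0,0,0,0,0,0,0,0]'
python3 - <<'E'
from h import *
go(533.6,77.5,176,65)
E
```

```text
clock: 41.42
tool_pos: [533.9, 77.5, 223.9]
tcp_rot: [[0.423, 0.906, 0.002], [0.906, -0.423, 0.0], [0.001, 0.001, -1.0]]
contact_force: [-1.5, 1.0, -0.8]
finger_gap: 0.423
gripper_force: 60.3
rows [-0.0003 -0.0006  0.0959] [ 0.0002 -0.0001  0.    ] from [533.9  77.5 223.9]
```

```bash
p="python3 -m pendant"
$p '[0,0,0,0.03,0,0,0,0,0,0,0.06,0,0,0,0,0,0,0.08,0,0,0,0,0,0,0.09,0,0,0,0,0,0,0.096,0,0,0]'
$p '[0,0,0,0.005,0,0,0,0,0,0,0.01,0,0,0,0,0,0,0.015,0,0,0,0,0,0,0.02,0,0,0,0,0,0,0.025,0,0,0]'
$p '[0,0,0,0.005,0,0,0,0,0,0,0.01,0,0,0,0,0,0,0.015,0,0,0,0,0,0,0.02,0,0,0,0,0,0,0.02,0,0,0]'
$p '[0,0,0,0.002,0,0,0,0,0,0,0.004,0,0,0,0,0,0,0.006,0,0,0,0,0,0,0.01,0,0,0,0,0,0,0.013,0,0,0]'
```

```text
clock: 41.83
tool_pos: [533.2, 77.5, 173.6]
tcp_rot: [[0.423, 0.906, -0.001], [0.906, -0.423, -0.0], [-0.001, -0.001, -1.0]]
contact_force: [0.3, 0.3, -0.3]
finger_gap: 0.423
gripper_force: 60.3
clock: 42.25
tool_pos: [533.6, 77.5, 162.4]
tcp_rot: [[0.423, 0.906, 0.001], [0.906, -0.423, 0.0], [0.0, 0.0, -1.0]]
contact_force: [0.5, 0.3, -0.1]
finger_gap: 0.425
gripper_force: 60.5
clock: 42.67
tool_pos: [533.4, 77.5, 151.7]
tcp_rot: [[0.423, 0.906, -0.0], [0.906, -0.423, -0.0], [-0.0, -0.0, -1.0]]
contact_force: [0.6, 1.7, -1.4]
finger_gap: 0.424
gripper_force: 60.4
clock: 43.08
tool_pos: [533.5, 77.5, 145.6]
tcp_rot: [[0.423, 0.906, 0.0], [0.906, -0.423, 0.0], [0.0, 0.0, -1.0]]
contact_force: [1.6, 1.7, -1.0]
finger_gap: 0.423
gripper_force: 60.4
```

```bash
p="python3 -m pendant"
$p '[0.7,0,0,0,0,0,0,0.7,0,0,0,0,0,0,0.7,0,0,0,0,0,0,0.7,0,0,0,0,0,0,0.7,0,0,0,0,0,0]' >/dev/null
$p '[0.7,0,0,-0.02,0,0,0,0.7,0,0,-0.05,0,0,0,0.7,0,0,-0.12,0,0,0,0.7,0,0,-0.19,0,0,0,0.7,0,0,-0.26,0,0,0]'
$p '[0.7,0,0,-0.04,0,0,-0.014,0.7,0,0,-0.09,0,0,-0.028,1,0,0,-0.12,0,0,-0.042,1,0,0,-0.12,0,0,-0.056,1,0,0,-0.12,0,0,-0.0694]' >/dev/null
$p '[1,0.03,0.025,0,0,0,0,1,0.07,0.06,0,0,0,0,1,0.11,0.094,0,0,0,0,1,0.13,0.109,0,0,0,0,1,0.13,0.109,0,0,0,0]' >/dev/null
$p '[1,0,0,0,0,0,0,1,0,0,0,0,0,0,1,0,0,0,0,0,0,1,0,0,0,0,0,0,1,0,0,0,0,0,0]'
python3 - <<'E'
from h import *
import pickle
w=snap('wrist','w12.png');t=snap('scene');tt=snap('top')
pickle.dump((w,t,tt),open('s12.pkl','wb'))
a=cv2.resize(w['image'][130:360,150:420],None,fx=2,fy=2,interpolation=cv2.INTER_CUBIC)
o=np.zeros((600,800,3),np.uint8);o[:460,:540]=a
o[:400,540:800]=cv2.resize(t['image'][130:240,290:361],(260,400),interpolation=cv2.INTER_CUBIC)
cv2.imwrite('pics/c12.png',o[:,:,::-1]);print(w['xyz'],ctrl.read_state()['tool_pos'])
E
```

```text
clock: 43.92
tool_pos: [533.1, 77.4, 278.1]
tcp_rot: [[0.423, 0.906, 0.0], [0.906, -0.423, 0.0], [0.0, 0.0, -1.0]]
contact_force: [-0.3, -0.5, 0.2]
finger_gap: 0.703
gripper_force: 0.0
clock: 45.17
tool_pos: [587.8, 142.0, 336.2]
tcp_rot: [[0.001, 1.0, 0.001], [1.0, -0.001, 0.0], [0.0, 0.001, -1.0]]
contact_force: [0.8, 0.0, -0.8]
finger_gap: 0.999
gripper_force: 0.0
[588.89279983 220.96701915 478.13795325] [587.90048548 142.22632693 335.97375907]
```

View pics/c12.png

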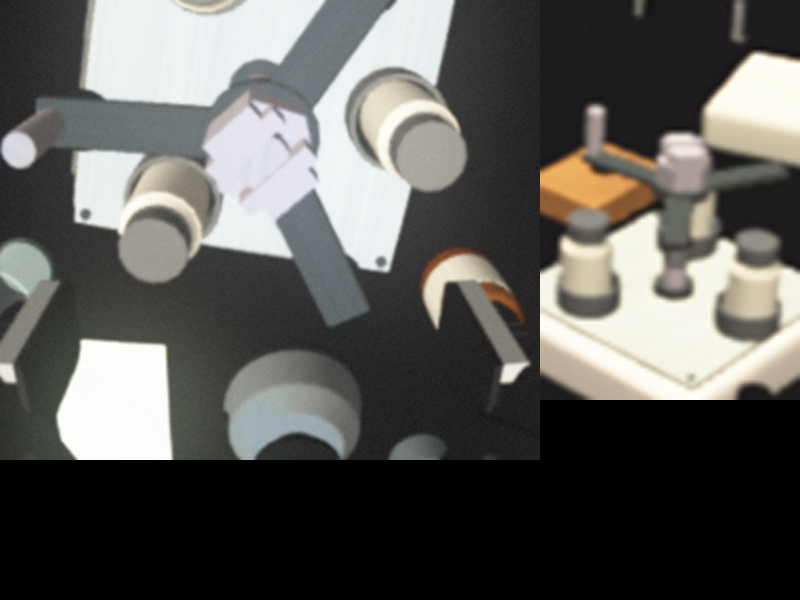

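```bash
python3 - <<'E'
from h import *
import pickle
w,t,tt=pickle.load(open('s12.pkl','rb'));d=pickle.load(open('s0.pkl','rb'))
def W(x,y): return ((x+.5)/2-.5+150,(y+.5)/2-.5+130)
def tri(rs):
    A=np.zeros((3,3));b=np.zeros(3)
    for o,r in rs: M=np.eye(3)-np.outer(r,r);A+=M;b+=M@o
    p=np.linalg.solve(A,b);return p.round(1),[np.linalg.norm((np.eye(3)-np.outer(r,r))@(p-o)).round(1) for o,r in rs]
# refine peg top blobs
def blob(im,m,u,v,r):
    k=np.zeros(m.shape,np.uint8);cv2.circle(k,(int(u),int(v)),r,255,-1)
    M=cv2.moments(cv2.bitwise_and(m,k),True);return M['m10']/M['m00'],M['m01']/M['m00'],M['m00']
wim=w['image'];pw=blob(wim,cv2.inRange(wim,(190,180,190),(255,255,255)),*W(18,150),12);print('wrist',pw,W(18,150))
tp=((144+.5)/3.8-.5+200,(357+.5)/3.8-.5+128);print('top',tp)
sp=(305.0,160.0)
print(tri([ray(w,*pw[:2],True),ray(d['top'],*tp),ray(d['scene'],*sp)]))
print(tri([ray(w,*pw[:2],True),ray(d['scene'],*sp)]))
print(tri([ray(w,*pw[:2],True),ray(d['top'],*tp)]))
for z in(234,240):
    a,b=[onz(w,*W(*q),z,True) for q in((243,197),(310,148))];print(z,a.round(1),b.round(1),np.degrees(np.arctan2(*(b-a)[1::-1])))
c=cv2.resize(wim[165:245,240:320],None,fx=5,fy=5,interpolation=cv2.INTER_CUBIC)
c2=cv2.resize(d['scene']['image'][155:215,295:375],None,fx=5,fy=5,interpolation=cv2.INTER_CUBIC)
o=np.zeros((400,800,3),np.uint8);o[:,:400]=c;o[:300,400:]=c2
o[:,:400]=np.clip((o[:,:400].astype(float)-60)*1.25,0,255)
cv2.imwrite('pics/c13.png',o[:,:,::-1])
E
```

```text
wrist (158.85572139303483, 204.50746268656715, 201.0) (158.75, 204.75)
top (237.5263157894737, 221.57894736842104)
(array([492.1, 150.7, 237.5]), [np.float64(1.3), np.float64(1.7), np.float64(0.7)])
(array([491.9, 151.9, 237.5]), [np.float64(0.1), np.float64(0.1)])
(array([491.4, 150.2, 234.1]), [np.float64(1.1), np.float64(1.1)])
234 [582.7 130.8 234. ] [609.1 151.1 234. ] 37.69228479893987
240 [582.9 133.  240. ] [608.6 152.9 240. ] 37.69228479893986
```

View pics/c13.png

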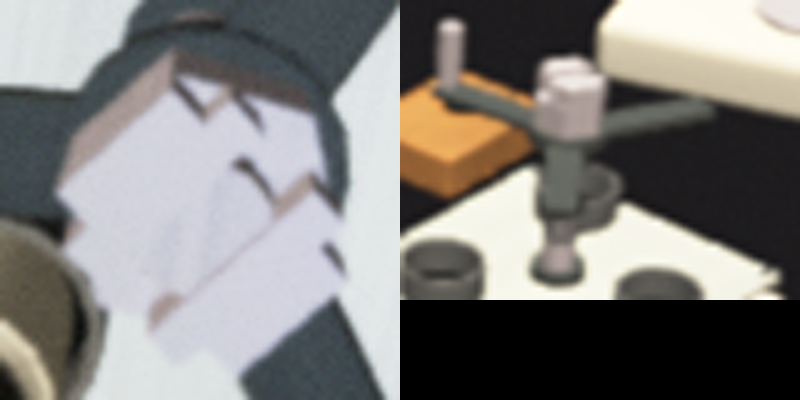

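```bash
python3 - <<'E'
from h import *
go(491.6,151,300,90);go(491.6,151,213,90)
c=np.array([588.1,142.6]);a=np.radians(np.r_[175.2:110.0:16j]);p=c+97.5*np.c_[np.cos(a),np.sin(a)]
for k in range(3):
    q=(p[1+5*k:6+5*k]-p[5*k])/500;print(np.c_[q[:,1],q[:,0]].round(4).tolist())
E
```

```text
rows [ 0.0174 -0.1926  0.0719] [ 0.     -0.     -0.0001] from [587.9 142.2 336. ]
rows [ 0.0174 -0.1927  0.2459] [ 0.     -0.     -0.0001] from [587.9 142.2 336. ]
[[0.0147, 0.0018], [0.0292, 0.0047], [0.0434, 0.0087], [0.0573, 0.0138], [0.0708, 0.0199]]
[[0.013, 0.0071], [0.0254, 0.0152], [0.0371, 0.0242], [0.0482, 0.034], [0.0584, 0.0447]]
[[0.0094, 0.0114], [0.0179, 0.0235], [0.0255, 0.0362], [0.0321, 0.0494], [0.0377, 0.0631]]
```

```bash
p="python3 -m pendant"
$p '[1,0.004,-0.04,0,0,0,0,1,0.008,-0.09,0,0,0,0,1,0.013,-0.14,0,0,0,0,1,0.0174,-0.18,0,0,0,0,1,0.0174,-0.1926,0,0,0,0]' >/dev/null
$p '[1,0,0,0.04,0,0,0,1,0,0,0.08,0,0,0,1,0,0,0.12,0,0,0,1,0,0,0.15,0,0,0,1,0,0,0.18,0,0,0]' >/dev/null
$p '[1,0,0,0.02,0,0,0,1,0,0,0.04,0,0,0,1,0,0,0.06,0,0,0,1,0,0,0.066,0,0,0,1,0,0,0.066,0,0,0]'
$p '[0.5,0,0,0,0,0,0,0.3,0,0,0,0,0,0,0.1,0,0,0,0,0,0,0,0,0,0,0,0,0,0,0,0,0,0,0,0]' 40
$p '[0,0,0,0,0,0,0,0,0,0,0,0,0,0,0,0,0,0,0,0,0,0,0,0,0,0,0,0,0,0,0,0,0,0,0]' 40
```

```text
clock: 46.57
tool_pos: [491.6, 151.1, 212.2]
tcp_rot: [[0.0, 1.0, -0.001], [1.0, -0.0, -0.0], [-0.0, -0.001, -1.0]]
contact_force: [0.1, -0.2, 0.8]
finger_gap: 1.0
gripper_force: 0.0
clock: 46.98
tool_pos: [491.8, 151.2, 213.1]
tcp_rot: [[0.0, 1.0, 0.0], [1.0, -0.0, 0.0], [0.0, 0.0, -1.0]]
contact_force: [-0.3, -0.7, 0.0]
finger_gap: 0.299
gripper_force: 0.0
clock: 47.4
tool_pos: [491.6, 151.2, 212.8]
tcp_rot: [[0.0, 1.0, -0.0], [1.0, -0.0, -0.0], [-0.0, -0.0, -1.0]]
contact_force: [-2.7, -0.3, 1.4]
finger_gap: 0.175
gripper_force: 39.0
```

Peg gripped (0.175×85 ≈ 15 mm). Swing along the arc.

```bash
p="python3 -m pendant"
$p '[0,0.0147,0.0018,0,0,0,0,0,0.0292,0.0047,0,0,0,0,0,0.0434,0.0087,0,0,0,0,0,0.0573,0.0138,0,0,0,0,0,0.0708,0.0199,0,0,0,0]'
$p '[0,0.013,0.0071,0,0,0,0,0,0.0254,0.0152,0,0,0,0,0,0.0371,0.0242,0,0,0,0,0,0.0482,0.034,0,0,0,0,0,0.0584,0.0447,0,0,0,0]'
$p '[0,0.0094,0.0114,0,0,0,0,0,0.0179,0.0235,0,0,0,0,0,0.0255,0.0362,0,0,0,0,0,0.0321,0.0494,0,0,0,0,0,0.0377,0.0631,0,0,0,0]'
$p '[0,0,0,0,0,0,0,0,0,0,0,0,0,0,0,0,0,0,0,0,0,0,0,0,0,0,0,0,0,0,0,0,0,0,0]'
```

```text
clock: 47.82
tool_pos: [501.0, 187.1, 212.6]
tcp_rot: [[0.0, 1.0, -0.002], [1.0, -0.0, 0.0], [0.0, -0.002, -1.0]]
contact_force: [-12.0, 0.2, 2.2]
finger_gap: 0.172
gripper_force: 39.2
clock: 48.23
tool_pos: [522.4, 217.7, 212.6]
tcp_rot: [[-0.001, 1.0, -0.005], [1.0, 0.001, 0.003], [0.003, -0.005, -1.0]]
contact_force: [-21.8, 14.6, 5.5]
finger_gap: 0.167
gripper_force: 39.9
clock: 48.65
tool_pos: [554.9, 237.2, 213.1]
tcp_rot: [[-0.002, 1.0, -0.002], [1.0, 0.002, 0.004], [0.004, -0.002, -1.0]]
contact_force: [-7.3, 17.5, 3.3]
finger_gap: 0.173
gripper_force: 39.5
clock: 49.07
tool_pos: [555.1, 237.1, 213.3]
tcp_rot: [[-0.002, 1.0, -0.0], [1.0, 0.002, 0.005], [0.005, -0.0, -1.0]]
contact_force: [-6.7, 19.4, 3.2]
finger_gap: 0.169
gripper_force: 39.5
```

```bash
p="python3 -m pendant"
$p '[0,0,0.003,0,0,0,0,0,0,0.006,0,0,0,0,0,0,0.008,0,0,0,0,0,0,0.008,0,0,0,0,0,0,0.008,0,0,0,0]'
$p '[0,0,0,0,0,0,0,0,0,0,0,0,0,0,0,0,0,0,0,0,0,0,0,0,0,0,0,0,0,0,0,0,0,0,0]'
```

```text
clock: 49.48
tool_pos: [558.1, 237.6, 213.2]
tcp_rot: [[-0.002, 1.0, -0.003], [1.0, 0.002, 0.005], [0.005, -0.003, -1.0]]
contact_force: [-17.5, 21.9, 6.7]
finger_gap: 0.17
gripper_force: 40.1
clock: 49.9
tool_pos: [558.0, 237.6, 213.2]
tcp_rot: [[-0.002, 1.0, -0.003], [1.0, 0.002, 0.005], [0.005, -0.003, -1.0]]
contact_force: [-16.7, 22.8, 6.0]
finger_gap: 0.171
gripper_force: 40.1
```

```bash
p="python3 -m pendant"
$p '[0.5,0,0,0,0,0,0,0.5,0,0,0,0,0,0,0.5,0,0,0,0,0,0,0.5,0,0,0,0,0,0,0.5,0,0,0,0,0,0]'
$p '[0.5,0,0,-0.05,0,0,0,0.5,0,0,-0.12,0,0,0,0.5,0,0,-0.19,0,0,0,0.5,0,0,-0.22,0,0,0,0.5,0,0,-0.24,0,0,0]' >/dev/null
$p '[1,-0.04,0.01,0,0,0,0,1,-0.09,0.03,0,0,0,0,1,-0.14,0.05,0,0,0,0,1,-0.18,0.06,0,0,0,0,1,-0.19,0.065,0,0,0,0]' >/dev/null
$p '[1,0,0,0,0,0,0,1,0,0,0,0,0,0,1,0,0,0,0,0,0,1,0,0,0,0,0,0,1,0,0,0,0,0,0]'
python3 - <<'E'
from h import *
import pickle
w=snap('wrist','w14.png');t=snap('top','t14.png');s=snap('scene','s14.png')
pickle.dump((w,t,s),open('s14.pkl','wb'))
print(ctrl.read_state()['tool_pos'])
# bright pinkish blobs (nut, peg) in wrist view
im=w['image'];
m=cv2.inRange(im,(185,175,185),(255,255,255));hsv=cv2.cvtColor(im,cv2.COLOR_RGB2HSV);m[(im[:,:,2].astype(int)-im[:,:,1])<4]=0
m=cv2.morphologyEx(m,cv2.MORPH_OPEN,np.ones((3,3)))
n,l,st,ce=cv2.connectedComponentsWithStats(m)
for i in range(1,n):
    if st[i,4]>60: print(st[i].tolist(),ce[i].round(1),onz(w,*ce[i],238,True).round(1))
o=np.zeros((560,800,3),np.uint8)
o[:460,:460]=cv2.resize(im[60:290,160:390],None,fx=2,fy=2,interpolation=cv2.INTER_CUBIC)
o[:300,460:]=cv2.resize(t['image'][140:240,195:308],(340,300),interpolation=cv2.INTER_CUBIC)
o[300:560,460:]=cv2.resize(s['image'][150:237,280:394],(340,260),interpolation=cv2.INTER_CUBIC)
cv2.imwrite('pics/c14.png',o[:,:,::-1])
E
```

```text
clock: 50.32
tool_pos: [559.8, 234.5, 212.7]
tcp_rot: [[0.001, 1.0, 0.0], [1.0, -0.001, -0.0], [-0.0, 0.0, -1.0]]
contact_force: [-1.0, -0.4, -0.4]
finger_gap: 0.501
gripper_force: 0.0
clock: 51.57
tool_pos: [591.8, 140.4, 332.8]
tcp_rot: [[-0.001, 1.0, -0.0], [1.0, 0.001, 0.0], [0.0, -0.0, -1.0]]
contact_force: [-0.1, 0.1, 0.8]
finger_gap: 0.998
gripper_force: 0.0
[591.94427117 140.05125899 332.84515261]
[218, 81, 20, 19, 302] [227.6  90. ] [556. 237. 238.]
[247, 183, 58, 56, 2183] [275.9 209.7] [590.6 147.  238. ]
```

View pics/c14.png

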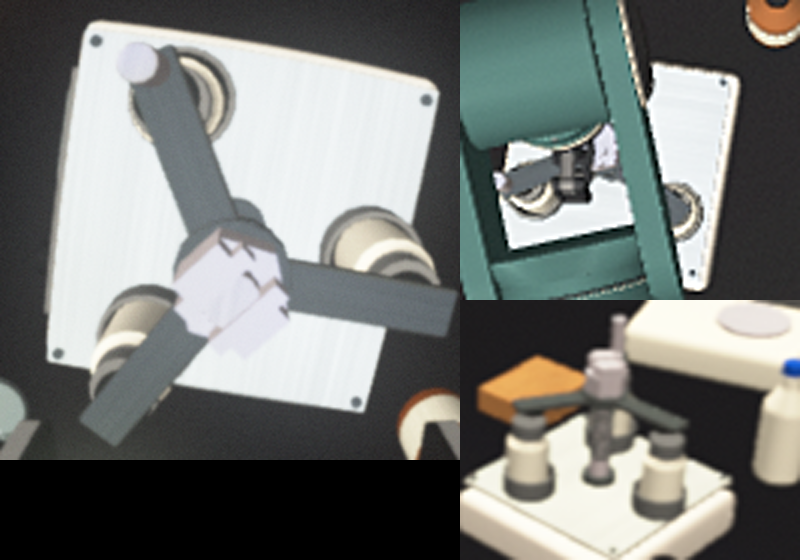

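```bash
p="python3 -m pendant"
$p '[1,0.0085,-0.006,0,0,0,-0.0177,1,0.0085,-0.006,0,0,0,-0.0354,1,0.0085,-0.006,0,0,0,-0.0531,1,0.0085,-0.006,0,0,0,-0.0708,1,0.0085,-0.006,0,0,0,-0.0887]' >/dev/null
$p '[1,0,0,0,0,0,-0.0177,1,0,0,0,0,0,-0.0354,1,0,0,0,0,0,-0.0531,1,0,0,0,0,0,-0.0708,1,0,0,0,0,0,-0.0887]' >/dev/null
$p '[1,0,0,0,0,0,-0.0177,1,0,0,0,0,0,-0.0354,1,0,0,0,0,0,-0.0531,1,0,0,0,0,0,-0.0708,1,0,0,0,0,0,-0.0887]' >/dev/null
$p '[1,0,0,0,0,0,-0.0177,1,0,0,0,0,0,-0.0354,1,0,0,0,0,0,-0.0531,1,0,0,0,0,0,-0.0708,1,0,0,0,0,0,-0.0887]' >/dev/null
$p '[1,0,0,0,0,0,0,1,0,0,0,0,0,0,1,0,0,0,0,0,0,1,0,0,0,0,0,0,1,0,0,0,0,0,0]' >/dev/null
python3 - <<'E'
from h import *
import pickle
st=ctrl.read_state();print(st['qpos'].round(1));go(589,144.3,207,217.7)
w=snap('wrist','w15.png');im=w['image']
m=cv2.inRange(im,(185,175,185),(255,255,255));m[(im[:,:,2].astype(int)-im[:,:,1])<4]=0
m=cv2.morphologyEx(m,cv2.MORPH_OPEN,np.ones((3,3)))
n,l,s,ce=cv2.connectedComponentsWithStats(m)
for i in range(1,n):
    if s[i,4]>100: print(s[i].tolist(),ce[i].round(1),onz(w,*ce[i],236,True).round(1))
# line directions on nut top
e=cv2.Canny(cv2.cvtColor(im,cv2.COLOR_RGB2GRAY),40,120);k=np.zeros_like(e);i=1+np.argmax(s[1:,4]);cv2.circle(k,tuple(int(a) for a in ce[i]),34,255,-1)
L=cv2.HoughLinesP(e&k,1,np.pi/180,12,minLineLength=14,maxLineGap=3)
for q in L[:,0]:
    a,b=onz(w,*q[:2].astype(float),236,True),onz(w,*q[2:].astype(float),236,True);print(q,np.degrees(np.arctan2(*(b-a)[1::-1])).round(1)%180,np.linalg.norm(b-a).round(1))
E
```

```text
[  11.3   -2.4   82.6    0.    99.8 -116.3]
rows [-0.0004  0.0007  0.2516] [ 0.      0.     -0.0002] from [589.1 143.9 332.8]
[251, 181, 55, 56, 2121] [277.8 211.1] [587.8 142.7 236. ]
[386, 242, 12, 13, 117] [392.  247.7] [554.8 237.7 236. ]
[492, 312, 31, 36, 700] [507.7 327.4] [537.4 435.5 236. ]
[244 209 275 178] 172.9 34.0
[268 196 283 195] 131.5 11.4
[248 202 253 230] 45.8 23.1
[248 198 269 183] 163.4 19.9
[282 178 301 187] 102.0 15.9
[303 196 305 215] 44.7 15.3
[276 180 294 188] 103.2 14.9
```

```bash
p="python3 -m pendant"
$p '[1,0,0,0.04,0,0,-0.0175,1,0,0,0.08,0,0,-0.0175,1,0,0,0.12,0,0,-0.0175,1,0,0,0.16,0,0,-0.0175,1,0,0,0.18,0,0,-0.0175]' >/dev/null
$p '[1,0,0,0.02,0,0,0,1,0,0,0.04,0,0,0,1,0,0,0.06,0,0,0,1,0,0,0.07,0,0,0,1,0,0,0.07,0,0,0]'
$p '[0.7,0,0,0,0,0,0,0.6,0,0,0,0,0,0,0.5,0,0,0,0,0,0,0.4,0,0,0,0,0,0,0.4,0,0,0,0,0,0]' 40
$p '[0.4,0,0,0,0,0,0,0.3,0,0,0,0,0,0,0.3,0,0,0,0,0,0,0.3,0,0,0,0,0,0,0.3,0,0,0,0,0,0]' 40
```

```text
clock: 54.68
tool_pos: [588.8, 143.8, 206.8]
tcp_rot: [[-0.719, -0.695, -0.001], [-0.695, 0.719, -0.0], [0.001, 0.001, -1.0]]
contact_force: [0.6, 0.4, -0.2]
finger_gap: 0.999
gripper_force: 0.0
clock: 55.1
tool_pos: [589.6, 143.6, 208.8]
tcp_rot: [[-0.719, -0.695, 0.002], [-0.695, 0.719, -0.0], [-0.001, -0.002, -1.0]]
contact_force: [2.8, -4.1, 4.0]
finger_gap: 0.485
gripper_force: 40.8
clock: 55.52
tool_pos: [589.6, 143.6, 208.8]
tcp_rot: [[-0.719, -0.695, 0.002], [-0.695, 0.719, -0.0], [-0.001, -0.002, -1.0]]
contact_force: [2.3, -3.6, 6.1]
finger_gap: 0.483
gripper_force: 40.9
```

```bash
p="python3 -m pendant"
$p '[0.3,0,0,-0.006,0,0,0.0195,0.3,0,0,-0.006,0,0,0.039,0.3,0,0,-0.005,0,0,0.0585,0.3,0,0,-0.005,0,0,0.078,0.3,0,0,-0.005,0,0,0.0975]'
$p '[0.3,0,0,0.0005,0,0,0.0195,0.3,0,0,0.001,0,0,0.039,0.3,0,0,0.0014,0,0,0.0585,0.3,0,0,0.002,0,0,0.078,0.3,0,0,0.0023,0,0,0.0975]'
```

```text
clock: 55.93
tool_pos: [589.4, 143.2, 208.2]
tcp_rot: [[-0.989, -0.149, -0.001], [-0.149, 0.989, -0.002], [0.001, -0.001, -1.0]]
contact_force: [12.0, -5.3, -18.5]
finger_gap: 0.484
gripper_force: 47.0
clock: 56.35
tool_pos: [589.4, 142.8, 207.0]
tcp_rot: [[-0.894, 0.447, -0.001], [0.447, 0.894, -0.002], [-0.0, -0.002, -1.0]]
contact_force: [11.2, -7.3, -17.5]
finger_gap: 0.478
gripper_force: 47.1
```

```bash
python3 -c "
from h import *
s=ctrl.read_state();R=s['tcp_rot'];print(np.degrees(np.arctan2(R[1][0],R[0][0])),s['torque'],s['qpos'].round(1))"
```

```text
153.4316145933455 [-1.29095253 -1.88657661  0.16618561] [ 11.3  -1.4  93.2  -0.1  88.3 -52.2]
```

```bash
p="python3 -m pendant"
$p '[0.3,-0.0019,0,0.004,0,0,0.0195,0.3,-0.0019,0,0.005,0,0,0.039,0.3,-0.0019,0,0.0054,0,0,0.0585,0.3,-0.0019,0,0.006,0,0,0.078,0.3,-0.0019,0,0.0063,0,0,0.0975]'
$p '[0.3,0,0,0.0005,0,0,0.0195,0.3,0,0,0.001,0,0,0.039,0.3,0,0,0.0014,0,0,0.0585,0.3,0,0,0.002,0,0,0.078,0.3,0,0,0.0023,0,0,0.0975]'
$p '[0.3,0,0,0.0005,0,0,0.0195,0.3,0,0,0.001,0,0,0.039,0.3,0,0,0.0014,0,0,0.0585,0.3,0,0,0.002,0,0,0.078,0.3,0,0,0.0023,0,0,0.0975]'
python3 -c "
from h import *
s=ctrl.read_state();R=s['tcp_rot'];print(np.degrees(np.arctan2(R[1][0],R[0][0])),s['torque'],s['qpos'].round(1))"
```

```text
clock: 56.77
tool_pos: [589.5, 142.5, 205.5]
tcp_rot: [[-0.475, 0.88, -0.002], [0.88, 0.475, -0.002], [-0.001, -0.002, -1.0]]
contact_force: [-2.8, -8.9, -2.5]
finger_gap: 0.487
gripper_force: 48.8
clock: 57.18
tool_pos: [589.2, 142.4, 204.3]
tcp_rot: [[0.118, 0.993, -0.003], [0.993, -0.118, -0.002], [-0.002, -0.002, -1.0]]
contact_force: [-7.1, -8.7, -1.0]
finger_gap: 0.481
gripper_force: 48.8
clock: 57.6
tool_pos: [588.9, 142.6, 203.2]
tcp_rot: [[0.667, 0.745, -0.003], [0.745, -0.667, -0.002], [-0.004, -0.001, -1.0]]
contact_force: [-9.3, -8.3, -1.2]
finger_gap: 0.482
gripper_force: 48.9
48.14895042058256 [-1.29148924  1.58752931  0.18530129] [11.2 -1.3 93.4 -0.1 88.1 53.1]
```

```bash
p="python3 -m pendant"
$p '[0.3,0,0,0.0005,0,0,0.0195,0.3,0,0,0.001,0,0,0.039,0.3,0,0,0.0014,0,0,0.0585,0.3,0,0,0.002,0,0,0.078,0.3,0,0,0.0023,0,0,0.0975]' >/dev/null
$p '[0.3,0,0,0.0005,0,0,0.0195,0.3,0,0,0.001,0,0,0.039,0.3,0,0,0.0014,0,0,0.0585,0.3,0,0,0.002,0,0,0.078,0.3,0,0,0.0023,0,0,0.0975]'
$p '[0.3,0,0,0,0,0,0,0.3,0,0,0,0,0,0,0.6,0,0,0,0,0,0,0.8,0,0,0,0,0,0,0.8,0,0,0,0,0,0]'
python3 -c "
from h import *
s=ctrl.read_state();R=s['tcp_rot'];print(np.degrees(np.arctan2(R[1][0],R[0][0])),s['torque'],s['qpos'].round(1))"
```

```text
clock: 58.43
tool_pos: [588.7, 143.3, 200.8]
tcp_rot: [[0.927, -0.375, -0.004], [-0.375, -0.927, -0.001], [-0.003, 0.002, -1.0]]
contact_force: [-9.9, -2.7, -0.7]
finger_gap: 0.485
gripper_force: 49.0
clock: 58.85
tool_pos: [590.0, 143.5, 201.6]
tcp_rot: [[0.929, -0.369, 0.0], [-0.369, -0.929, 0.0], [0.0, -0.0, -1.0]]
contact_force: [0.7, 0.2, -0.1]
finger_gap: 0.801
gripper_force: 0.0
-21.67963736056358 [ 0.01310021  0.01100081 -0.00443427] [ 11.3  -1.2  93.5   0.   87.7 122.9]
```

```bash
p="python3 -m pendant"
$p '[0.8,0,0,-0.03,0,0,0,0.8,0,0,-0.08,0,0,0,0.8,0,0,-0.14,0,0,0,0.8,0,0,-0.2,0,0,0,1,0,0,-0.25,0,0,0]' >/dev/null
$p '[1,0,0,0,0,0,-0.0198,1,0,0,0,0,0,-0.0396,1,0,0,0,0,0,-0.0594,1,0,0,0,0,0,-0.0792,1,0,0,0,0,0,-0.099]' >/dev/null
$p '[1,0,0,0,0,0,-0.0198,1,0,0,0,0,0,-0.0396,1,0,0,0,0,0,-0.0594,1,0,0,0,0,0,-0.0792,1,0,0,0,0,0,-0.099]' >/dev/null
$p '[1,0,0,0,0,0,-0.0198,1,0,0,0,0,0,-0.0396,1,0,0,0,0,0,-0.0594,1,0,0,0,0,0,-0.0792,1,0,0,0,0,0,-0.099]' >/dev/null
$p '[1,0,0,0,0,0,-0.0198,1,0,0,0,0,0,-0.0396,1,0,0,0,0,0,-0.0594,1,0,0,0,0,0,-0.0792,1,0,0,0,0,0,-0.099]' >/dev/null
$p '[1,0,0,0,0,0,-0.0198,1,0,0,0,0,0,-0.0396,1,0,0,0,0,0,-0.0594,1,0,0,0,0,0,-0.0792,1,0,0,0,0,0,-0.099]' >/dev/null
$p '[1,0,0,0,0,0,-0.002,1,0,0,0,0,0,-0.004,1,0,0,0,0,0,-0.004,1,0,0,0,0,0,-0.004,1,0,0,0,0,0,-0.004]' >/dev/null
python3 - <<'E'
from h import *
s=ctrl.read_state();R=s['tcp_rot'];print(np.degrees(np.arctan2(R[1][0],R[0][0])),s['qpos'].round(1))
w=snap('wrist','w16.png');im=w['image']
m=cv2.inRange(im,(185,175,185),(255,255,255));m[(im[:,:,2].astype(int)-im[:,:,1])<4]=0
m=cv2.morphologyEx(m,cv2.MORPH_OPEN,np.ones((3,3)))
n,l,st,ce=cv2.connectedComponentsWithStats(m)
for i in range(1,n):
    if st[i,4]>100: print(st[i].tolist(),ce[i].round(1),onz(w,*ce[i],226,True).round(1))
e=cv2.Canny(cv2.cvtColor(im,cv2.COLOR_RGB2GRAY),40,120);k=np.zeros_like(e);i=1+np.argmax(st[1:,4]);cv2.circle(k,tuple(int(a) for a in ce[i]),36,255,-1)
L=cv2.HoughLinesP(e&k,1,np.pi/180,12,minLineLength=14,maxLineGap=3)
for q in L[:,0]:
    a,b=onz(w,*q[:2].astype(float),226,True),onz(w,*q[2:].astype(float),226,True);print(q,np.degrees(np.arctan2(*(b-a)[1::-1])).round(1)%180,np.linalg.norm(b-a).round(1))
go(589.5,143.5,200,158)
E
```

```text
157.8360703126844 [ 11.3  -2.3  83.1   0.   99.2 -56.6]
[270, 181, 18, 17, 223] [277.8 188.8] [571.9 151.8 226. ]
[250, 190, 56, 46, 1815] [277.1 213.3] [590.  143.9 226. ]
[271 248 274 233] 147.0 13.3
[284 195 287 179] 147.8 12.8
[270 199 289 202] 58.5 14.9
[251 227 251 212] 156.3 12.5
[304 219 308 198] 148.8 17.3
[269 204 269 184] 157.4 15.9
[270 200 272 178] 152.4 17.4
[254 188 271 178] 98.6 15.2
[286 179 302 188] 38.2 14.2
rows [ 8.00e-04 -2.00e-04  2.53e-01] [ 0.     -0.     -0.0004] from [589.9 143.4 326.5]
```

```bash
p="python3 -m pendant"
$p '[1,0,0,0.04,0,0,0,1,0,0,0.08,0,0,0,1,0,0,0.12,0,0,0,1,0,0,0.16,0,0,0,1,0,0,0.18,0,0,0]' >/dev/null
$p '[1,0,0,0.02,0,0,0,1,0,0,0.04,0,0,0,1,0,0,0.06,0,0,0,1,0,0,0.069,0,0,0,1,0,0,0.069,0,0,0]'
$p '[0.7,0,0,0,0,0,0,0.6,0,0,0,0,0,0,0.5,0,0,0,0,0,0,0.4,0,0,0,0,0,0,0.4,0,0,0,0,0,0]' 40
$p '[0.3,0,0,0,0,0,0,0.3,0,0,0,0,0,0,0.3,0,0,0,0,0,0,0.3,0,0,0,0,0,0,0.3,0,0,0,0,0,0]' 40
$p '[0.3,0,0,0.0005,0,0,0.0195,0.3,0,0,0.001,0,0,0.039,0.3,0,0,0.0014,0,0,0.0585,0.3,0,0,0.002,0,0,0.078,0.3,0,0,0.0023,0,0,0.0975]'
$p '[0.3,0,0,0.0005,0,0,0.0195,0.3,0,0,0.001,0,0,0.039,0.3,0,0,0.0014,0,0,0.0585,0.3,0,0,0.002,0,0,0.078,0.3,0,0,0.0023,0,0,0.0975]'
$p '[0.3,0,0,0.0005,0,0,0.0195,0.3,0,0,0.001,0,0,0.039,0.3,0,0,0.0014,0,0,0.0585,0.3,0,0,0.002,0,0,0.078,0.3,0,0,0.0023,0,0,0.0975]'
python3 -c "
from h import *
s=ctrl.read_state();R=s['tcp_rot'];print(np.degrees(np.arctan2(R[1][0],R[0][0])),s['torque'],s['qpos'].round(1))"
```

```text
clock: 62.65
tool_pos: [589.7, 143.4, 200.9]
tcp_rot: [[-0.927, 0.375, -0.001], [0.375, 0.927, -0.0], [0.001, -0.001, -1.0]]
contact_force: [0.0, -0.6, -0.8]
finger_gap: 1.0
gripper_force: 0.0
clock: 63.07
tool_pos: [589.9, 142.9, 202.9]
tcp_rot: [[-0.927, 0.376, 0.0], [0.376, 0.927, -0.001], [-0.001, -0.001, -1.0]]
contact_force: [-3.5, -5.8, 5.8]
finger_gap: 0.484
gripper_force: 41.3
clock: 63.48
tool_pos: [589.9, 142.9, 202.9]
tcp_rot: [[-0.927, 0.376, 0.001], [0.376, 0.927, -0.001], [-0.001, -0.001, -1.0]]
contact_force: [-5.0, -5.1, 6.3]
finger_gap: 0.484
gripper_force: 41.3
clock: 63.9
tool_pos: [589.8, 142.6, 201.8]
tcp_rot: [[-0.537, 0.844, 0.0], [0.844, 0.537, -0.002], [-0.001, -0.001, -1.0]]
contact_force: [-6.1, -8.4, 6.6]
finger_gap: 0.481
gripper_force: 40.9
clock: 64.32
tool_pos: [589.4, 142.5, 200.6]
tcp_rot: [[0.046, 0.999, -0.001], [0.999, -0.046, -0.002], [-0.002, -0.001, -1.0]]
contact_force: [-10.2, -8.8, 8.4]
finger_gap: 0.484
gripper_force: 41.1
clock: 64.73
tool_pos: [589.1, 142.6, 199.4]
tcp_rot: [[0.612, 0.791, -0.002], [0.791, -0.612, -0.002], [-0.002, -0.0, -1.0]]
contact_force: [-12.4, -7.1, 8.5]
finger_gap: 0.484
gripper_force: 41.1
52.289508815169555 [-1.32352824  2.25850531  0.13775877] [11.2 -1.3 93.7 -0.1 87.6 48.9]
```

```bash
p="python3 -m pendant"
$p '[0.3,0,0,0.0005,0,0,0.0195,0.3,0,0,0.001,0,0,0.039,0.3,0,0,0.0014,0,0,0.0585,0.3,0,0,0.002,0,0,0.078,0.3,0,0,0.0023,0,0,0.0975]'
$p '[0.3,0,0,0.0005,0,0,0.015,0.3,0,0,0.001,0,0,0.03,0.3,0,0,0.0014,0,0,0.045,0.3,0,0,0.0016,0,0,0.06,0.3,0,0,0.0018,0,0,0.073]'
$p '[0.3,0,0,0,0,0,0,0.3,0,0,0,0,0,0,0.3,0,0,0,0,0,0,0.3,0,0,0,0,0,0,0.3,0,0,0,0,0,0]'
python3 -c "
from h import *
s=ctrl.read_state();R=s['tcp_rot'];print(np.degrees(np.arctan2(R[1][0],R[0][0])),s['torque'],s['qpos'].round(1))"
```

```text
clock: 65.15
tool_pos: [589.0, 142.9, 198.3]
tcp_rot: [[0.955, 0.296, -0.002], [0.296, -0.955, -0.001], [-0.002, 0.001, -1.0]]
contact_force: [-15.9, -6.2, 9.1]
finger_gap: 0.486
gripper_force: 41.2
clock: 65.57
tool_pos: [588.9, 143.1, 197.4]
tcp_rot: [[0.988, -0.157, -0.002], [-0.157, -0.988, -0.001], [-0.002, 0.001, -1.0]]
contact_force: [-14.9, -3.3, 10.4]
finger_gap: 0.482
gripper_force: 41.4
clock: 65.98
tool_pos: [588.9, 143.1, 197.4]
tcp_rot: [[0.988, -0.152, -0.002], [-0.152, -0.988, -0.001], [-0.002, 0.001, -1.0]]
contact_force: [-14.7, -4.1, 10.5]
finger_gap: 0.483
gripper_force: 42.1
-8.73427292099161 [-0.82592447  2.49857114 -0.16600691] [ 11.3  -1.2  93.9  -0.   87.5 110. ]
```

```bash
p="python3 -m pendant"
$p '[0.3,0,0,0,0,0,0.003,0.3,0,0,0,0,0,0.003,0.7,0,0,0,0,0,0.003,0.8,0,0,0,0,0,0.003,0.8,0,0,0,0,0,0.003]'
$p '[0.8,0,0,-0.03,0,0,0,0.8,0,0,-0.08,0,0,0,0.8,0,0,-0.14,0,0,0,0.8,0,0,-0.2,0,0,0,1,0,0,-0.25,0,0,0]' >/dev/null
$p '[1,0,0,0,0,0,0,1,0,0,0,0,0,0,1,0,0,0,0,0,0,1,0,0,0,0,0,0,1,0,0,0,0,0,0]'
python3 - <<'E'
from h import *
import pickle
w=snap('wrist','w17.png');s=snap('scene','s17.png');t=snap('top','t17.png');pickle.dump((w,s,t),open('s17.pkl','wb'))
im=w['image']
m=cv2.inRange(im,(185,175,185),(255,255,255));m[(im[:,:,2].astype(int)-im[:,:,1])<4]=0
m=cv2.morphologyEx(m,cv2.MORPH_OPEN,np.ones((3,3)))
n,l,st,ce=cv2.connectedComponentsWithStats(m)
for i in range(1,n):
    if st[i,4]>100: print(st[i].tolist(),ce[i].round(1),onz(w,*ce[i],221,True).round(1))
o=np.zeros((600,800,3),np.uint8)
o[:320,:480]=cv2.resize(im[120:280,160:400],None,fx=2,fy=2,interpolation=cv2.INTER_CUBIC)
o[:320,480:]=cv2.resize(s['image'][150:230,285:365],(320,320),interpolation=cv2.INTER_CUBIC)
o[320:600,:400]=cv2.resize(t['image'][160:230,350:450],(400,280),interpolation=cv2.INTER_CUBIC)
o[320:600,400:]=cv2.resize(s['image'][280:350,200:300],(400,280),interpolation=cv2.INTER_CUBIC)
cv2.imwrite('pics/c17.png',o[:,:,::-1])
E
```

```text
clock: 66.4
tool_pos: [590.1, 143.5, 196.6]
tcp_rot: [[0.985, -0.17, 0.0], [-0.17, -0.985, 0.0], [0.0, -0.0, -1.0]]
contact_force: [0.5, -0.7, -0.6]
finger_gap: 0.797
gripper_force: 0.0
clock: 67.23
tool_pos: [589.7, 143.4, 320.3]
tcp_rot: [[0.985, -0.17, -0.002], [-0.17, -0.985, -0.0], [-0.002, 0.001, -1.0]]
contact_force: [-0.1, -0.2, -0.8]
finger_gap: 0.996
gripper_force: 0.0
[273, 183, 14, 17, 206] [279.6 191.1] [608.7 141.  221. ]
[254, 193, 52, 44, 1587] [279.3 216.5] [588.6 144.7 221. ]
[0, 232, 16, 45, 547] [  6.4 257. ] [592.7 449.6 221. ]
```

View pics/c17.png

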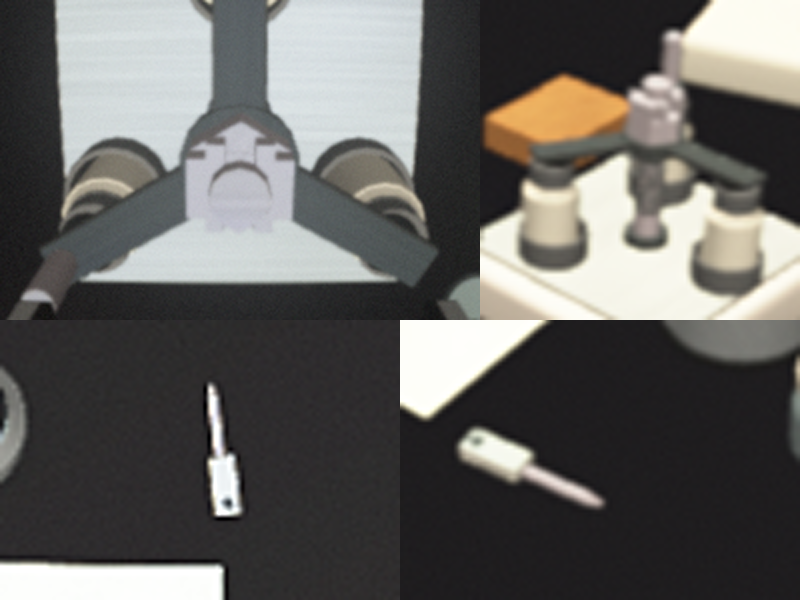

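```bash
python3 - <<'E'
from h import *
import pickle
w,s,t=pickle.load(open('s17.pkl','rb'))
im=t['image'];g=cv2.cvtColor(im,cv2.COLOR_RGB2GRAY)
m=cv2.inRange(g,100,255);k=np.zeros_like(m);k[165:215,390:420]=255;m&=k
ys,xs=np.nonzero(m)
P=np.array([onz(t,x,y,8)[:2] for x,y in zip(xs,ys)])
(vx,vy,x0,y0)=cv2.fitLine(P.astype(np.float32),cv2.DIST_L2,0,.01,.01).ravel()
d=np.array([vx,vy])*np.sign(vx);pr=(P-[x0,y0])@d;print('dir',np.degrees(np.arctan2(*d[::-1])),'ends',np.array([x0,y0])+d*pr.min(),np.array([x0,y0])+d*pr.max(),pr.max()-pr.min(),len(xs))
G=P[np.abs((P-[x0,y0])@np.array([-d[1],d[0]]))>5];print('grip?',((G-[x0,y0])@d).min(),((G-[x0,y0])@d).max())
end=np.array([x0,y0])+d*pr.min();c=end+d*24;print('grip centre',c)
go(*c,150,np.degrees(np.arctan2(*d[::-1])))
E
```

```text
dir 5.6425757 ends [ 540.03891744 -381.29616122] [ 647.41488189 -370.6872932 ] 107.89877509651194 159
grip? -42.14643823569512 36.029190682717
grip centre [ 563.9226283  -378.93642335]
rows [0.1272 1.0382 0.3419] [ 0.      0.0001 -0.0429] from [589.8 143.4 320.8]
```

```bash
p="python3 -m pendant"
$p '[1,0.006,0.05,0,0,0,0,1,0.014,0.12,0,0,0,0,1,0.024,0.2,0,0,0,0,1,0.034,0.28,0,0,0,0,1,0.0436,0.356,0,0,0,0]' >/dev/null
$p '[1,0.0092,0.075,0,0,0,0,1,0.0184,0.15,0,0,0,0,1,0.0276,0.225,0,0,0,0,1,0.0368,0.3,0,0,0,0,1,0.0436,0.356,0,0,0,0]' >/dev/null
$p '[1,0.0092,0.075,0,0,0,0,1,0.0184,0.15,0,0,0,0,1,0.0276,0.225,0,0,0,0,1,0.0368,0.3,0,0,0,0,1,0.04,0.326,0,0,0,0]' >/dev/null
$p '[1,0,0,0.05,0,0,-0.014,1,0,0,0.12,0,0,-0.028,1,0,0,0.19,0,0,-0.0429,1,0,0,0.25,0,0,-0.0429,1,0,0,0.3,0,0,-0.0429]' >/dev/null
$p '[1,0,0,0,0,0,0,1,0,0,0,0,0,0,1,0,0,0,0,0,0,1,0,0,0,0,0,0,1,0,0,0,0,0,0]'
python3 - <<'E'
from h import *
w=snap('wrist','w18.png');im=w['image']
go(563.9,-378.9,80,5.6)
g=cv2.cvtColor(im,cv2.COLOR_RGB2GRAY)
for p in([540,-381.3,12],[563.9,-378.9,12],[587.8,-376.6,12],[647.4,-370.7,4]):
    q=np.array(w['attitude']).T@(np.array(p)-w['xyz']);th=np.arctan2(np.hypot(q[0],q[1]),-q[2]);r=th/np.hypot(q[0],q[1]);print('proj',w['cx']+w['fx']*q[0]*r,w['cy']-w['fy']*q[1]*r)
m=cv2.inRange(g,110,255);n,l,st,ce=cv2.connectedComponentsWithStats(m)
for i in range(1,n):
    if st[i,4]>80:
        ys,xs=np.nonzero(l==i);P=np.array([onz(w,x,y,10,True)[:2] for x,y in zip(xs,ys)])
        b=cv2.minAreaRect(P.astype(np.float32));print(st[i].tolist(),ce[i].round(0),'c',np.round(b[0],1),'sz',np.round(b[1],1),round(b[2],1))
E
```

```text
clock: 69.47
tool_pos: [564.8, -379.1, 173.5]
tcp_rot: [[0.995, 0.098, 0.002], [0.098, -0.995, -0.002], [0.002, 0.002, -1.0]]
contact_force: [-0.1, -0.1, 0.2]
finger_gap: 0.998
gripper_force: 0.0
rows [-0.0017 -0.0007  0.1863] [ 0.0002 -0.0003  0.0001] from [ 564.6 -379.1  173.1]
proj 279.54291251078655 220.28681951212482
proj 279.51460415277177 196.70401632915346
proj 279.5873281233968 172.20353570202846
proj 279.54747943513286 108.82338893529914
[98, 0, 49, 25, 847] [124.   9.] c [ 742.8 -199.1] sz [60.9 26.6] 83.6
[0, 28, 16, 18, 198] [ 6. 36.] c [736.5 -28.2] sz [33.6 21.2] 73.1
[31, 91, 54, 97, 2159] [ 60. 144.] c [ 609.  -126.3] sz [111.7  76.6] 2.6
[268, 107, 21, 111, 1406] [278. 175.] c [ 595.7 -374.6] sz [106.9  19.6] 5.1
[46, 220, 223, 115, 15284] [158. 274.] c [ 452.9 -235.4] sz [274.7 109.4] 88.2
[12, 277, 23, 29, 449] [ 23. 291.] c [394.1 -26.6] sz [44.9 46.9] 71.9
[144, 310, 15, 12, 108] [152. 315.] c [ 402.4 -239. ] sz [16.4 16.4] 10.9
[400, 311, 14, 10, 86] [406. 315.] c [ 432.3 -546.2] sz [13.5 15.6] 0.2
[549, 406, 11, 14, 84] [556. 415.] c [   89.6 -1106.3] sz [92.8 32.2] 42.0
```

```bash
p="python3 -m pendant"
$p '[1,0.001,-0.002,0.06,0,0,0,1,0.001,-0.002,0.12,0,0,0,1,0.001,-0.002,0.18,0,0,0,1,0.001,-0.002,0.24,0,0,0,1,0.001,-0.002,0.29,0,0,0]' >/dev/null
$p '[0.6,0,0,0.02,0,0,0,0.6,0,0,0.035,0,0,0,0.6,0,0,0.045,0,0,0,0.6,0,0,0.049,0,0,0,0.6,0,0,0.049,0,0,0]'
$p '[0.4,0,0,0,0,0,0,0.3,0,0,0,0,0,0,0.2,0,0,0,0,0,0,0.1,0,0,0,0,0,0,0,0,0,0,0,0,0]' 50
$p '[0,0,0,0,0,0,0,0,0,0,0,0,0,0,0,0,0,0,0,0,0,0,0,0,0,0,0,0,0,0,0,0,0,0,0]' 50
python3 - <<'E'
from h import *
w=snap('wrist','w19.png');g=cv2.cvtColor(w['image'],cv2.COLOR_RGB2GRAY)
m=cv2.inRange(g,110,255);m[:, :225]=0;m[:,335:]=0;n,l,st,ce=cv2.connectedComponentsWithStats(m)
for i in range(1,n):
    if st[i,4]>80: 
        ys,xs=np.nonzero(l==i);P=np.array([onz(w,x,y,4,True)[:2] for x,y in zip(xs,ys)])
        b=cv2.minAreaRect(P.astype(np.float32));j=P[:,0].argmax();print(st[i].tolist(),np.round(b,1) if 0 else b,'tip',P[j])
E
```

```text
clock: 70.35
tool_pos: [565.1, -378.1, 3.0]
tcp_rot: [[0.995, 0.098, 0.001], [0.098, -0.995, -0.001], [0.001, 0.001, -1.0]]
contact_force: [0.9, -0.3, 0.5]
finger_gap: 0.598
gripper_force: 0.0
clock: 70.77
tool_pos: [565.0, -378.1, 3.1]
tcp_rot: [[0.995, 0.098, 0.001], [0.098, -0.995, -0.001], [0.001, 0.001, -1.0]]
contact_force: [-1.7, 1.1, 6.4]
finger_gap: 0.212
gripper_force: 49.4
clock: 71.18
tool_pos: [565.0, -378.1, 3.1]
tcp_rot: [[0.995, 0.098, 0.001], [0.098, -0.995, -0.001], [0.001, 0.001, -1.0]]
contact_force: [-1.2, 0.8, 6.7]
finger_gap: 0.215
gripper_force: 49.4
[257, 98, 45, 227, 6225] ((593.4044799804688, -374.3736877441406), (113.49988555908203, 21.20796012878418), 4.791407108306885) tip [ 650.0405487  -370.64043579]
[239, 259, 17, 47, 467] ((561.01318359375, -360.89776611328125), (6.672849655151367, 26.900766372680664), 89.28659057617188) tip [ 574.43343882 -363.39849324]
[303, 259, 17, 47, 487] ((564.1635131835938, -393.19976806640625), (26.964929580688477, 7.025975704193115), 11.481003761291504) tip [ 577.084285   -390.70561201]
```

```bash
p="python3 -m pendant"
$p '[0,0,0,-0.02,0,0,0,0,0,0,-0.08,0,0,0,0,0,0,-0.16,0,0,0,0,0,0,-0.24,0,0,0,0,0,0,-0.32,0,0,0]' >/dev/null
$p '[0,0,0,-0.07,0,0,0.01,0,0,0,-0.14,0,0,0.02,0,0,0,-0.19,0,0,0.03,0,0,0,-0.2,0,0,0.04,0,0,0,-0.2,0,0,0.043]' >/dev/null
$p '[0,0,0,0,0,0,0,0,0,0,0,0,0,0,0,0,0,0,0,0,0,0,0,0,0,0,0,0,0,0,0,0,0,0,0]'
python3 - <<'E'
from h import *
s=ctrl.read_state();print(s['qpos'].round(1))
a=np.array([589.3,143.0]);u=np.array([np.cos(np.radians(-9.8)),np.sin(np.radians(-9.8))])
go(*(a-128*u),264,-9.8);go(*(a-128*u),212.6,-9.8)
w=snap('wrist','w20.png');g=cv2.cvtColor(w['image'],cv2.COLOR_RGB2GRAY)
m=cv2.inRange(g,110,255);m[:, :225]=0;m[:,335:]=0;n,l,st,ce=cv2.connectedComponentsWithStats(m)
for i in range(1,n):
    if st[i,4]>80: print(st[i].tolist(),ce[i].round(1))
E
```

```text
clock: 72.48
tool_pos: [564.5, -377.7, 261.2]
tcp_rot: [[0.985, -0.17, -0.001], [-0.17, -0.985, 0.001], [-0.001, -0.001, -1.0]]
contact_force: [0.0, -0.9, -1.3]
finger_gap: 0.211
gripper_force: 48.9
[-35.9   6.9  79.6   0.   93.6  63.9]
rows [-0.3844 -1.0346 -0.0048] [-0.0001  0.0002 -0.    ] from [ 564.5 -377.7  261.2]
rows [-0.3843 -1.0345  0.098 ] [-0.0001  0.0002 -0.    ] from [ 564.5 -377.7  261.2]
[225, 99, 77, 225, 6963] [271.8 236.9]
[239, 295, 13, 11, 81] [246.8 298.8]
[291, 339, 17, 27, 332] [300.  353.7]
```

```bash
p="python3 -m pendant"
$p '[0,-0.015,-0.04,0,0,0,0,0,-0.045,-0.12,0,0,0,0,0,-0.075,-0.2,0,0,0,0,0,-0.105,-0.28,0,0,0,0,0,-0.134,-0.36,0,0,0,0]' >/dev/null
$p '[0,-0.03,-0.08,0,0,0,0,0,-0.06,-0.16,0,0,0,0,0,-0.09,-0.24,0,0,0,0,0,-0.12,-0.32,0,0,0,0,0,-0.145,-0.39,0,0,0,0]' >/dev/null
$p '[0,-0.03,-0.08,0,0,0,0,0,-0.06,-0.16,0,0,0,0,0,-0.085,-0.23,0,0,0,0,0,-0.1,-0.27,0,0,0,0,0,-0.1053,-0.2845,0,0,0,0]' >/dev/null
$p '[0,0,0,0,0,0,0,0,0,0,0.03,0,0,0,0,0,0,0.06,0,0,0,0,0,0,0.08,0,0,0,0,0,0,0.097,0,0,0]' >/dev/null
$p '[0,0,0,0,0,0,0,0,0,0,0,0,0,0,0,0,0,0,0,0,0,0,0,0,0,0,0,0,0,0,0,0,0,0,0]'
python3 - <<'E'
from h import *
s=ctrl.read_state();print(s['qpos'].round(1))
a=np.array([589.3,143.0]);u=np.array([np.cos(np.radians(-9.8)),np.sin(np.radians(-9.8))])
go(*(a-128*u),212.6,-9.8);go(*(a-45.3*u),212.6,-9.8)
w=snap('wrist','w21.png');im=w['image']
sc=snap('scene','s21.png')
g=cv2.cvtColor(im,cv2.COLOR_RGB2GRAY)
# column profile: pin shaft edges and slot edges at several rows
for r in range(60,260,12):
    row=g[r,225:335].astype(int);print(r,''.join(' .:-=+*#%@'[min(9,v//26)] for v in row))
E
```

```text
clock: 74.62
tool_pos: [464.6, 160.8, 214.0]
tcp_rot: [[0.985, -0.171, 0.001], [-0.171, -0.985, 0.0], [0.001, -0.0, -1.0]]
contact_force: [-0.5, 0.4, -0.2]
finger_gap: 0.218
gripper_force: 48.9
[ 16.1 -16.5 105.9  -0.   90.6 116. ]
rows [-0.0042 -0.0074  0.0028] [-0.0001 -0.0001 -0.0001] from [464.6 160.8 214. ]
rows [ 0.1612 -0.0076  0.003 ] [-0.0001 -0.0001 -0.0001] from [464.6 160.8 214. ]
60 ==============================++********##%%%%%%#**********+++================================================
72 =======--=+#%%@@@@@@@@@@@@@%%#*+==---=-===============----------===+#%@@@@@@@@@@@@%#*+========================
84 @@@@@@@@@@@@@@@@@@@@@@@@@@@@@@@@@@@@@@@@@@@@@@@@@@@@@@@@@@@@@@@@@@@@@@@@@@@@@@@@@@@@@@@@@@@@@@@@@@@@@@%#*=====
96 @@@@@@@@@@@@@@@@@@@@@@@@@@@@@@@@@@@@@@@@@@@@@@@@@@@@@@@@@@@@@@@@@@@@@@@@@@@@@@@@@@@@@@@@@@@@@@@@@@@@@%#+---=**
108 @@@@@@@@@@@@@@@@@@@@@@@@@@@@@@@@@@@@@@@@@@@@@@@@@%####%%%%%%#*#%@@@@@@@@@@@@@@@@@@@@@@@@@@@@@@@@@@@%#=---=+**+
120 @@@@@@@@@@@@@@@@@@@@@@@@@@@@@@@@@@@@@@@@@@@@@@@%####%%%%%%%%%##**#@@@@@@@@@@@@@@@@@@@@@@@@@@@@@@@@@@@@%*=-==+*
132 @@@@@@@@@@@@@@
[... 546 characters left out ...]
@@@@@@@@@@
192 :::::::::::::::::::::::::::::::::::::::::::::-=*#%%%%%%%%%%%%#*+=:::::::::::::::::::::::::::::::::::::::::::::
204 ::::::::::::::::::::::::::::::::::::::::::::::=*#%%%%%%%%%%%##*+-:::::::::::::::::::::::::::::::::::::::::::::
216 .........:....::::.::::::::.:::.::::::::::::::=*#%%%%%%%%%%%##*=::::::::::::::::::::.::::::::::::.:::..:......
228 .......................:::....:::.:::::::::::-+*#%%%%%%%%%%%##*=:::::::::::::::::::::......::....:............
240 ..............................::=*%%%%%%%%%%%%%%%%%%%%%%%%%%%%%%%%%%%%%%%%%#+-::::..:...::....................
252 ..........................:.:..:=#%%@@@@@@@@@@@@@@@@@@@@@@@@@@@@@@@@@@@@@%%#=:::::::::::.....:................
```

```bash
p="python3 -m pendant"
$p '[0,0,-0.003,0.001,0,0,0,0,0.005,-0.006,0.002,0,0,0,0,0.01,-0.0074,0.0028,0,0,0,0,0.014,-0.0074,0.0028,0,0,0,0,0.014,-0.0074,0.0028,0,0,0]' >/dev/null
$p '[0,0,0,0,0,0,0,0,0,0,0,0,0,0,0,0,0,0,0,0,0,0,0,0,0,0,0,0,0,0,0,0,0,0,0]'
python3 - <<'E'
from h import *
a=np.array([589.3,143.0]);u=np.array([np.cos(np.radians(-9.8)),np.sin(np.radians(-9.8))])
go(*(a-45.3*u),212.6,-9.8)
w=snap('wrist','w22.png');im=w['image']
g=cv2.cvtColor(im,cv2.COLOR_RGB2GRAY)
for r in range(30,134,5):
    row=g[r,235:325].astype(int);print(r,''.join(' .:-=+*#%@'[min(9,v//26)] for v in row))
E
```

```text
clock: 75.55
tool_pos: [471.9, 163.2, 212.0]
tcp_rot: [[0.985, -0.171, 0.0], [-0.171, -0.985, 0.0], [-0.0, -0.0, -1.0]]
contact_force: [-0.4, -0.1, -1.6]
finger_gap: 0.215
gripper_force: 48.9
rows [ 0.1477 -0.0003 -0.0011] [-0.      0.     -0.0001] from [471.9 163.2 212. ]
30 %%%%%%%%%%%%%%%%%%%#****##%%%%%%%%%%%%%%%%%%%%%%%%%%%%%%%%%%%%%#*+++*#%%%%%%%%%%%%%%%%%%%%
35 %%%%%%%%%%%%%%%%%%%%%%%%##********#####%%%%%%%%%%%###********+*#%%%%%%%%%%%%%%%%%%%%%%%%%%
40 %%%%%%%%%%%%%%%%%%%%%%%%%%%%%**####*******************###**%%%%%%%%%%%%%%%%%%%%%%%%%%%%%%%
45 *#*******#%%%%%%%%%%%%%%%%%%#*#%%%%%%%%%%%%%%%%%%%%%%%%%%##%%%%%%%%%%%%%%%%%%##########%%%
50 ######%%%%%%%%%%%%%%%%%%%%%%#*#%%%%%%%%%%%%%%%%%%%%%%%%%%*#%%%%%%%%%%%%%%%%%%#####********
55 +***##%%%%%%%%%%%%%%%%%%%%%%#*#%%%%%%%%%%%%%%%%%%%%%%%%%%*#%%%%%%%%%%%%%%%%%%%%%%%%##*++==
60 ======++*********************#%%%%%%%%%%%%%%%%%%%%%%%%%%%***********************++++======
65 ===============++******##%%%%%%%%%%%%%%%%%%%%%%%%%%%%%%%%%%%%%%#*****+++++================
70 ========================++*****##%%%%%%%%%%%%%%%%%%%%%#****+++++=======
[... 454 characters left out ...]
@@@@@@@@@@@@@@@@@@@@@@@@@@@@@@@@@@@
100 @@@@@@@@@@@@@@@@@@@@@@@@@@@@@@@@@@@@@@@@%%###%%%%##%%@@@@@@@@@@@@@@@@@@@@@@@@@@@@@@@@@@@@@
105 @@@@@@@@@@@@@@@@@@@@@@@@@@@@@@@@@@@@@@@@%###%%%%%%#*%@@@@@@@@@@@@@@@@@@@@@@@@@@@@@@@@@@@@@
110 @@@@@@@@@@@@@@@@@@@@@@@@@@@@@@@@@@@@@@@%###%%%%%%%##*#%@@@@@@@@@@@@@@@@@@@@@@@@@@@@@@@@@@@
115 @@@@@@@@@@@@@@@@@@@@@@@@@@@@@@@@@@@@@@%###%%%%%%%%##**%@@@@@@@@@@@@@@@@@@@@@@@@@@@@@@@@@@@
120 @@@@@@@@@@@@@@@@@@@@@@@@@@@@@@@@@@@@@%####%%%%%%%%%#***#@@@@@@@@@@@@@@@@@@@@@@@@@@@@@@@@@@
125 @@@@@@@@@@@@@@@@@@@@@@@@@@@@@@@@@@@@%###%%%%%%%%%%%%%#*#@@@@@@@@@@@@@@@@@@@@@@@@@@@@@@@@@@
130 @@@@@@@@@@@@@@@@@@@@@@@@@@@@@@@@@@@@%###%%%%%%%%%%%%##*#@@@@@@@@@@@@@@@@@@@@@@@@@@@@@@@@@@
```

```bash
p="python3 -m pendant"
$p '[0,0.01,-0.0014,-0.001,0,0,0,0,0.02,-0.0014,-0.001,0,0,0,0,0.03,-0.0014,-0.001,0,0,0,0,0.04,-0.0014,-0.001,0,0,0,0,0.045,-0.0014,-0.001,0,0,0]'
$p '[0,0.006,0,0,0,0,0,0,0.012,0,0,0,0,0,0,0.018,0,0,0,0,0,0,0.024,0,0,0,0,0,0,0.03,0,0,0,0,0]'
```

```text
clock: 76.02
tool_pos: [495.0, 159.9, 212.3]
tcp_rot: [[0.985, -0.171, -0.0], [-0.171, -0.985, -0.0], [-0.0, 0.0, -1.0]]
contact_force: [-0.0, 0.2, -0.6]
finger_gap: 0.219
gripper_force: 48.9
clock: 76.43
tool_pos: [509.3, 157.4, 212.5]
tcp_rot: [[0.985, -0.171, -0.0], [-0.171, -0.985, 0.0], [-0.0, -0.0, -1.0]]
contact_force: [0.3, 0.3, -0.1]
finger_gap: 0.219
gripper_force: 48.9
```

```bash
p="python3 -m pendant"
$p '[0,0.01,0,0,0,0,0,0,0.02,0,0,0,0,0,0,0.03,0,0,0,0,0,0,0.04,0,0,0,0,0,0,0.05,0,0,0,0,0]'
$p '[0,0.004,0,0,0,0,0,0,0.008,0,0,0,0,0,0,0.012,0,0,0,0,0,0,0.016,0,0,0,0,0,0,0.02,0,0,0,0,0]'
$p '[0,0.001,0,0,0,0,0,0,0.002,0,0,0,0,0,0,0.003,0,0,0,0,0,0,0.004,0,0,0,0,0,0,0.004,0,0,0,0,0]'
```

```text
clock: 76.85
tool_pos: [534.2, 153.1, 212.5]
tcp_rot: [[0.985, -0.171, -0.0], [-0.171, -0.985, -0.0], [-0.0, 0.0, -1.0]]
contact_force: [0.6, 0.3, -1.0]
finger_gap: 0.216
gripper_force: 48.9
clock: 77.27
tool_pos: [543.6, 151.5, 212.5]
tcp_rot: [[0.985, -0.171, 0.0], [-0.171, -0.985, 0.0], [0.0, -0.0, -1.0]]
contact_force: [0.0, 0.4, 0.2]
finger_gap: 0.213
gripper_force: 48.9
clock: 77.68
tool_pos: [545.5, 151.2, 212.5]
tcp_rot: [[0.985, -0.171, 0.0], [-0.171, -0.985, -0.0], [0.0, 0.0, -1.0]]
contact_force: [0.3, -0.3, -0.6]
finger_gap: 0.212
gripper_force: 48.9
```

```bash
p="python3 -m pendant"
$p '[0,0.001,0,0,0,0,0,0,0.002,0,0,0,0,0,0,0.003,0,0,0,0,0,0,0.004,0,0,0,0,0,0,0.004,0,0,0,0,0]'
$p '[0,0.001,0,0,0,0,0,0,0.002,0,0,0,0,0,0,0.003,0,0,0,0,0,0,0.004,0,0,0,0,0,0,0.004,0,0,0,0,0]'
```

```text
clock: 78.1
tool_pos: [547.5, 150.8, 212.5]
tcp_rot: [[0.985, -0.171, -0.0], [-0.171, -0.985, -0.0], [-0.0, 0.0, -1.0]]
contact_force: [0.3, 0.2, -0.0]
finger_gap: 0.216
gripper_force: 48.9
clock: 78.52
tool_pos: [548.5, 150.7, 212.4]
tcp_rot: [[0.985, -0.171, -0.003], [-0.171, -0.985, 0.0], [-0.003, 0.0, -1.0]]
contact_force: [-12.7, 1.6, 3.3]
finger_gap: 0.22
gripper_force: 49.4
```

```bash
p="python3 -m pendant"
$p '[0,-0.001,0,0.001,0,0,0,0,-0.001,0,0.002,0,0,0,0,-0.001,0,0.003,0,0,0,0,-0.001,0,0.003,0,0,0,0,-0.001,0,0.003,0,0,0]'
$p '[0.5,0,0,0,0,0,0,0.5,0,0,0,0,0,0,0.5,0,0,0,0,0,0,0.5,0,0,0,0,0,0,0.5,0,0,0,0,0,0]'
$p '[0.6,0,0,-0.02,0,0,0,0.6,0,0,-0.06,0,0,0,0.6,0,0,-0.12,0,0,0,0.6,0,0,-0.18,0,0,0,0.6,0,0,-0.22,0,0,0]' >/dev/null
$p '[0.6,-0.03,0,0,0,0,0,0.6,-0.06,0,0,0,0,0,0.6,-0.08,0,0,0,0,0,0.6,-0.08,0,0,0,0,0,0.6,-0.08,0,0,0,0,0]'
python3 - <<'E'
from h import *
w=snap('wrist','w23.png');sc=snap('scene','s23.png');im=w['image']
g=cv2.cvtColor(im,cv2.COLOR_RGB2GRAY)
for r in range(90,230,6):
    row=g[r,225:335].astype(int);print(r,''.join(' .:-=+*#%@'[min(9,v//26)] for v in row))
E
```

```text
clock: 78.93
tool_pos: [548.3, 150.8, 211.3]
tcp_rot: [[0.985, -0.171, -0.001], [-0.171, -0.985, 0.0], [-0.001, -0.0, -1.0]]
contact_force: [-9.0, 1.2, 4.9]
finger_gap: 0.218
gripper_force: 49.5
clock: 79.35
tool_pos: [549.0, 150.5, 211.0]
tcp_rot: [[0.985, -0.171, 0.0], [-0.171, -0.985, 0.0], [0.0, -0.0, -1.0]]
contact_force: [-0.4, 0.9, -0.5]
finger_gap: 0.498
gripper_force: 0.0
clock: 80.18
tool_pos: [509.4, 157.5, 321.5]
tcp_rot: [[0.985, -0.17, 0.001], [-0.17, -0.985, 0.0], [0.001, -0.0, -1.0]]
contact_force: [0.2, -0.2, -0.3]
finger_gap: 0.601
gripper_force: 0.0
90 %%%%%%%%%%%%%%%%%%%%%%%%%%%%%#*+==+*###########****#######***##*##########*+===*#%%%%%%%%%%%%%%%%%%%%%%%%%%%%%
96 %%%%%%%%%%%%%%%%%%%%%%%%%%##################**######################################%%%%%%%%%%%%%%%%%%%%%%%%%%
102 %%%%%%%%%%%%%%%%%%%%%%%#*=+*########################################################++#%%%%%%%%%%%%%%%%%%%%%%%
108 %%%%%%%%%%%%%%%%%%%%%%%*==+*#######################################################*==+%%%%%%%%%%%%%%%%%%%%%%%
114 %%%%%%%%%%%%%%%%%##*+=---=+####################################
[... 1532 characters left out ...]
%%%%%#%%%%
198 %%%%%%%%%%%%%%%%%%%%%%%%%%%%%%%%%%%%%%%%%%%%%%%%%%%%%%%%%%%%%%%%%%%%%%%%%%%%%%%%%%%%%%%%%%%%%%%%#%%%%%%%%%%%%%
204 ---============================================---------------------------------------------------------------
210 ...........................................:..............:.:..:..............................................
216 ..............................................................................................................
222 ..............................................................................................................
228 ..............................................................................................................
```

```bash
python3 -c "
from workcell import ctrl
print(ctrl.sign_off())"
```

```text
the job is handed in; nothing more can be done
None
```

I handed the job in at about 80 s of the 210 s allowed; the hand-in call returned no verdict. All three bottles were pressed fully down on the mixer for over a second each and stand in the pockets, the clamp is at its stop with its feet on the caps, the nut is down with its slot lined up, and the pin is through to its shoulder.

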